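Seal the sample chamber with its draw latch

ROBOT

A 6-joint arm with a two-finger parallel gripper is mounted at the origin on a cart in front of the work surface, level with it; the furniture and walls round the work are solid. World frame = base frame: x ahead of the robot, y to its left, z up, the work surface at z = 0. Lengths are in mm, angles in degrees, forces in N, time in s.
With the tool pointing down it reaches from about 350 to 850 mm from the base axis. Payload 8.1 kg.
Tool frame: the origin (TCP) lies at the very end of the fingers, on their centre line; the grasp point (between the pads) lies 19 mm behind it; x points along the fingers, y is the direction in which the jaws open and shut, and the axes are right-handed (so a half turn about x gives the same grasp; the last joint's range is limited). The gripper opens to 85 mm and grips with 20 to 120 N. Pads are 22 mm wide; open, the fingers measure 114 mm over their backs; the gripper's body (76 mm by 85 mm) begins 54 mm behind the grasp point. The pads swing forward as they close: fully open they stand 13 mm farther back than shut.
Start: joints at [65.638, 7.471, 85.268, -0, 87.261, -4.893], TCP at [199.958, 565.705, 231.292] pointing down, gripper open.
Joint ranges: [-169.43, 169.43], [-51.17, 129.36], [1.28, 143.12], [-76.62, 256.62], [0, 156.53], [-152.29, 152.29]. Speed limits (degrees/s): [136.94, 136.94, 159.86, 180, 180, 180].

INTERFACE

Orientations are given as [roll, pitch, yaw] about the fixed x, y, z axes, in that order (R = Rz(yaw) Ry(pitch) Rx(roll)).
In Python, from bench import sensors, snapshot, r gives the robot as it stands. The module is installed in compiled form; this text tells all that it offers.
- The arm moves only by the tool drive_tool, never from a script. Its argument "moves" is one flat list of numbers, 6 for each row, row after row: the shift along the tool's x, y, z in cm, then the turn, a rotation vector about the tool's x, y, z in degrees. In form: [tx, ty, tz, wx, wy, wz, tx, ty, tz, wx, wy, wz, ...]. A call has 1 to 20 rows; each row shifts and turns the commanded pose from where the row before left it, along the tool's axes as they then stand; what a row does not reach is not made up. A row lasts 1/12 s, in which the tool goes at most 41.7 mm and 7.16 degrees, less where a joint would pass 70% of its speed; a pose out of reach is approached as far as the arm can. A call with a gripper value outside its range is refused whole. "hand" is the finger opening in cm, from 0 to 8.54, set as the call begins (left out, the last holds). The fingers move at their own pace and stop on an object; "grip_force" is the grip in N (left out, the last holds). Time passes only in rows, so rows that do not move let the fingers close. It gives the time, the measured TCP pose, the force and the opening at its end, in the units of the state.
- sensors.sense(): the state, without advancing time (a new reading comes with each control period).
- snapshot(name): name is "side" or "top" or "wrist"; returns a dict with "image" (480x640x3 uint8, red, green, blue), "z_map" (480x640 float32, mm along the optical axis (not along the pixel's ray), 0 where there is no reading), "camera_matrix" (3x3 intrinsics, pixels), "dist" ([k1, k2, p1, p2, k3] as OpenCV has them; the pictures are not rectified), "eye" and "orientation" of the camera in the world; the wrist camera has in their place "mount" (4x4, takes a point from camera to tool coordinates, whose origin is the TCP and whose axes are the tool frame's). Camera axes: x right, y down, z forward; pixel columns grow to the right and rows downward; lengths in mm; the calibration is good to about 2 mm. A picture is of the moment at which its call begins: read the wrist's pose just before it.
- r.hand_in(): hands the job in, once; it reports no verdict.
The state is a dict: "time": time; "joint_pos": joint angles; "qd": joint speeds; "joint_efforts": joint torques, N m; "tool_pos": TCP position; "tcp_rot": TCP orientation; "ft_force": force on the tool from outside, world axes, zero at the start; "wrist_torque": the same for the moment, N m; "finger_gap": finger opening in mm.
Only numpy, scipy, OpenCV 4.12 (cv2) and the standard library are available. Lean on these libraries where they do the work, as an engineer would, in place of code of your own. Each camera call takes 0.05 s, during which the arm holds its last target.

TASK

Seal the small white sample chamber: lift the wire loop by its red finger roll and hook its cross bar down into the slot behind the keeper on the sliding end cap, working by feel and gently, without ramming it onto the keeper. Then swing the blue lever over, away from the end cap, and press it down flat past centre so that it stays shut and draws the cap tight; do not slam or force it, let go of everything and leave the other things on the bench where they are.

Things in the scene. Friction and masses are not known exactly. Their poses are not given: they have to be found in the camera images.
- chamber: White sample chamber, 225 x 92 mm foot plate, fixed to the bench; body 120 x 84 mm with its top 50 mm above the bench. Origin on the bench right under the lever pivot; its x axis points level along the chamber from the latch lever to the sliding end cap, y across, z up. The body spans x -75 to 45 mm, the end cap x 50 to 117 mm (plus the cap's travel).
- lever_pivot (a point): Lever's hinge axis (along chamber y), 62 mm above the bench.
- lever (a joint): Blue lever, 24 mm wide, 6 mm thick, 62 mm from pivot to end. 0 rad = flat, pointing along chamber -x; 1.57 = upright, its upper face then looking to the end cap; up to 2.4 = leaning over the loop. Friction (0.4 N at its end) holds it while the loop is slack. Loop hooked: resistance starts at 1.2 to 1.9 rad, up to about 12 N at 45 mm from the pivot; the last 0.3 rad it snaps flat by itself.
- lever_end (a point): Middle of the lever's free end, 62 mm from the pivot.
- loop (a joint): Steel wire loop, 44 mm wide, on an axle on the lever 14 mm from the lever pivot; at lever angle q the axle is at chamber x = -14 cos(q - 0.26) mm, z = 62 + 14 sin(q - 0.26) mm. This value minus the lever angle = elevation (rad) of the loop above level, its bar end towards chamber +x. Weak friction: left near level it sinks, raised by 0.5 rad or more it stays.
- loop_bar (a point): Centre of the loop's far cross bar, a 6 mm round bar along chamber y, 85 mm from the loop's axle. This bar goes into the keeper slot.
- loop_roll (a point): Centre of the red finger roll, a 10 mm round bar 30 mm long along chamber y, on a 3 mm stem; with the loop level it stands 20 mm above and 2 mm beyond (chamber +x) the cross bar.
- cap (a joint): Sliding end cap carrying the keeper: 0 = gasket fully squeezed, 0.014 m = pushed off by the gasket, as at the start (pushed with 12 N there, 4 N more per mm closer). The closed latch holds it at 0.001 to 0.0095 m, as the keeper is set.
- tube_rack: Grey tube rack 62 x 180 x 56 mm, bystander, origin at the centre of its underside.
- blue_tip_box: Blue-lidded box 92 x 122 x 67 mm, bystander, origin at the centre of its underside.
- teal_carton: Teal carton 95 x 125 x 48 mm, bystander, origin at the centre of its underside.
- white_carton: Flat white carton 90 x 125 x 27 mm, bystander, origin at the centre of its underside.
- slide_box: White lidded box 93 x 100 x 46 mm, bystander, origin at the centre of its underside.
- keeper_seat (a point): Nominal seat of the bar's centre in the steel keeper on the cap: slot floor, against the hook, 58 mm above the bench. The keeper's screws may have it up to 3.5 mm nearer or farther along chamber x: find it by feel. Slot along chamber y, floor 55 mm up; a hook on the lever side, top 66 mm up, leans 20 deg over it; a guard beyond, top 62 mm up. Mouth 9 mm wide, its middle 4 mm beyond the seat in x.

How it is judged (in metres and radians):
On the way, in this order (a step that is already met when the one before it is completed fails the run):
1. the loop's cross bar lies down in the keeper slot while the lever still stands open (x of loop_bar in the frame of keeper_seat between -0.006 and 0.011 m and z of loop_bar in the frame of keeper_seat below 0.0055 m and value of joint lever above 1 rad), for 0.2 s.
2. the lever is pressed flat past centre and the cap is drawn tight (value of joint lever below 0.07 rad and value of joint cap below 0.0105 m), for 0.2 s.
At the end, for the whole second after the job is handed in: The lever lies flat (within 0.07 rad) and still, the bar sits down in the keeper against the hook (within 6 mm of the nominal seat along the chamber), and the end cap is drawn in against the gasket by at least 3.5 mm (all of step 2 and x of loop_bar in the frame of keeper_seat between -0.006 and 0.006 m and z of loop_bar in the frame of keeper_seat below 0.0055 m and velocity of joint lever between -0.05 and 0.05 rad/s); the robot touches nothing.
It fails at once if the gripped loop is rammed or pulled against the keeper with more than 20 N (contact force between the fingers and loop above 0.5 N and contact force between loop and cap above 20 N).
It fails at once if the lever itself is pressed with more than 35 N (gripping the loop does not count) (contact force between the fingers and lever above 35 N and contact force between the fingers and loop below 1 N).
It fails at once if a bystander is moved by more than 20 mm (distance of any of tube_rack, blue_tip_box, teal_carton, white_carton, slide_box from where it was at the start of the episode above 0.02 m).
It also fails if it takes over 64 s, if anything falls off the work surface, if the arm or the gripper's body presses on something with over 40 N, if the wrist force passes 120 N, or if a joint passes its speed limit or range.

## Working session

There is one attempt and no reset: what is moved stays moved. The work goes in short steps, Python scripts to look and compute and a tool call to move; the robot and the scene stay as the last step left them, time stands still between calls to the robot, and variables do not carry over. Pictures are saved under pics/ and viewed, and the job is handed in when it is done.

Besides the shell and the picture viewer there is one more tool, called after ">>>" as name(argument=value, ...) on one line, values as JSON. drive_tool: Moves the arm, as the interface text tells. Its arguments: {"type":"object","properties":{"moves":{"type":"array","items":{"type":"number"}},"hand":{"type":"number"},"grip_force":{"type":"number"}},"required":["moves"]}

```bash
ls; mkdir -p pics; python3 - <<'E'
from bench import sensors, snapshot, r
import cv2,numpy as np,pickle
print(sensors.sense())
for n in ["side","top","wrist"]:
    s=snapshot(n); cv2.imwrite(f"pics/{n}0.png",s["image"][:,:,::-1]); pickle.dump(s,open(f"pics/{n}0.pkl","wb"))
    print(n,{k:v for k,v in s.items() if k not in("image","z_map")}, (s["z_map"]>0).mean())
E
```

```text
pics
{'time': 0.0, 'joint_pos': array([ 6.56381919e+01,  7.51426457e+00,  8.53305075e+01,  1.82676265e-03,
        8.72611601e+01, -4.89353353e+00]), 'qd': array([-0.11135821, -0.05387056, -0.09010034, -0.10525811, -0.05141128,
        0.08861157]), 'joint_efforts': array([ 1.49348639e-04, -5.69411445e+01, -5.00545621e+01, -2.68826761e-04,
        1.48049660e-02,  3.95388469e-07]), 'tool_pos': array([199.71425863, 565.19905376, 230.24145262]), 'tcp_rot': array([ -95.88026465,   89.89405216, -115.34862823]), 'ft_force': array([-0.58538761,  0.86107408,  0.36616427]), 'wrist_torque': array([-0.02386703, -0.01671483,  0.00043525]), 'finger_gap': 85.35029554040986}
side {'camera_matrix': array([[530.22207274,   0.        , 321.53851015],
       [  0.        , 530.22207274, 242.95540486],
       [  0.        ,   0.        ,   1.        ]]), 'dist': array([-0.09877746,  0.        ,  0.        ,  0.        ,  0.        ]), 'eye': array([ 103.17736835, 1216.90859297, 1342.89987569]), 'orientation': array([-135.7257678 ,    0.82193772, -163.23513981])} 0.9959895833333333
top {'camera_matrix':
[... 319 characters left out ...]
([-1.72359356e+02, -1.17294661e-01, -8.90904466e+01])} 0.9960091145833333
wrist {'camera_matrix': array([[390.24580761,   0.        , 313.85129638],
       [  0.        , 390.24580761, 239.01074985],
       [  0.        ,   0.        ,   1.        ]]), 'dist': array([-0.05993624,  0.        ,  0.        ,  0.        ,  0.        ]), 'mount': array([[ 2.26952662e-04, -2.98088701e-01,  9.54538147e-01,
        -1.41841653e+02],
       [ 9.99999932e-01,  3.45310183e-04, -1.29926272e-04,
        -7.16999773e-01],
       [-2.90882188e-04,  9.54538112e-01,  2.98088759e-01,
        -7.61442237e+01],
       [ 0.00000000e+00,  0.00000000e+00,  0.00000000e+00,
         1.00000000e+00]])} 0.995927734375
```

View pics/side0.png

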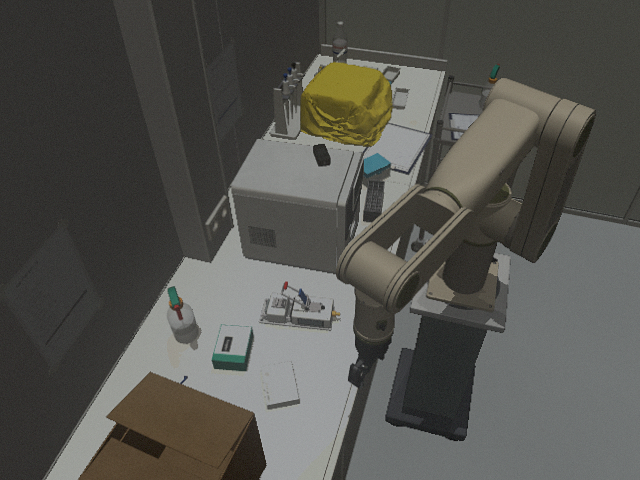

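View pics/top0.png

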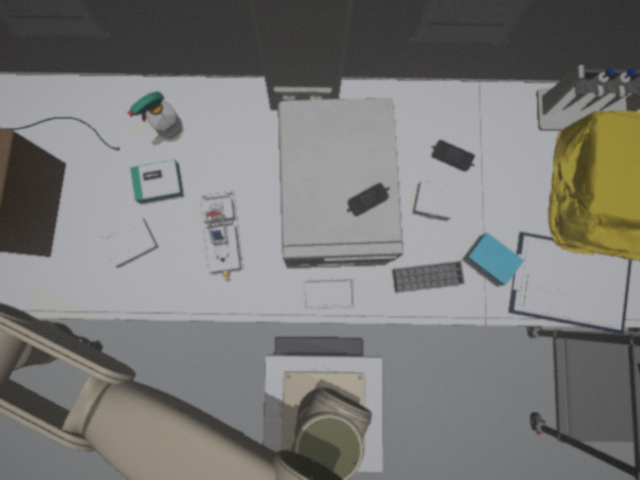

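View pics/wrist0.png

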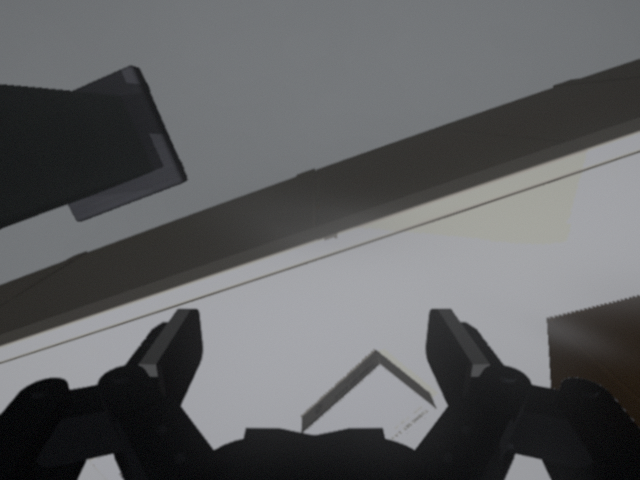

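```bash
cat > h.py <<'E'
import numpy as np,cv2,pickle
from scipy.spatial.transform import Rotation as R
def rot(o): return R.from_euler('xyz',o,degrees=True).as_matrix()
def campose(s,state=None):
    if 'eye' in s: return np.array(s['eye']),rot(s['orientation'])
    Rt=rot(state['tcp_rot']); M=s['mount']
    return Rt@M[:3,3]+state['tool_pos'],Rt@M[:3,:3]
def ray(s,px,state=None):
    e,Rc=campose(s,state)
    u=cv2.undistortPoints(np.array([[px]],float),s['camera_matrix'],s['dist'])[0,0]
    return e,Rc@np.array([u[0],u[1],1.])
def onz(s,px,z,state=None):
    e,d=ray(s,px,state); return e+d*(z-e[2])/d[2]
def depth(s,px,state=None):
    e,d=ray(s,px,state); return e+d*s['z_map'][int(round(px[1])),int(round(px[0]))]
def tri(r1,r2):
    A=np.array([r1[1],-r2[1]]).T; t=np.linalg.lstsq(A,r2[0]-r1[0],rcond=None)[0]
    p=r1[0]+t[0]*r1[1];q=r2[0]+t[1]*r2[1]; return (p+q)/2,np.linalg.norm(p-q)
def proj(s,P,state=None):
    e,Rc=campose(s,state); pc=(Rc.T@(np.atleast_2d(P)-e).T).T
    return cv2.projectPoints(pc,np.zeros(3),np.zeros(3),s['camera_matrix'],s['dist'])[0][:,0]
def dmap(s,state=None):
    e,Rc=campose(s,state);h,w=s['z_map'].shape
    g=np.stack(np.meshgrid(np.arange(w),np.arange(h)),-1).reshape(-1,1,2).astype(float)
    u=cv2.undistortPoints(g,s['camera_matrix'],s['dist'])[:,0]
    d=np.c_[u,np.ones(len(u))]*s['z_map'].reshape(-1,1)
    return (d@Rc.T+e).reshape(h,w,3)
E
python3 - <<'E'
from h import *
t=pickle.load(open('pics/top0.pkl','rb'));s=pickle.load(open('pics/side0.pkl','rb'))
a=cv2.resize(t['image'][180:290,180:270],None,fx=6,fy=5.4,interpolation=cv2.INTER_CUBIC)
cv2.imwrite('pics/c1.png',a[:,:,::-1])
a=cv2.resize(s['image'][270:340,250:350],None,fx=7,fy=7,interpolation=cv2.INTER_CUBIC)
cv2.imwrite('pics/c2.png',a[:,:,::-1])
P=dmap(t)
for px in [(218,196),(210,268),(238,268),(205,196),(234,195),(220,238),(215,212),(227,272),(158,178),(130,242),(330,293),(340,160),(205,300)]:
    print(px,P[px[1],px[0]].round())
E
```

```text
(218, 196) [585. 303.   7.]
(210, 268) [379. 310.  50.]
(238, 268) [381. 235.  47.]
(205, 196) [581. 336.  25.]
(234, 195) [588. 258.  10.]
(220, 238) [455. 279.  91.]
(215, 212) [515. 286. 142.]
(227, 272) [370. 266.  38.]
(158, 178) [624. 463.  46.]
(130, 242) [449. 536.  26.]
(330, 293) [320. -14.  -3.]
(340, 160) [602. -20. 332.]
(205, 300) [295. 329.   1.]
```

View pics/c1.png

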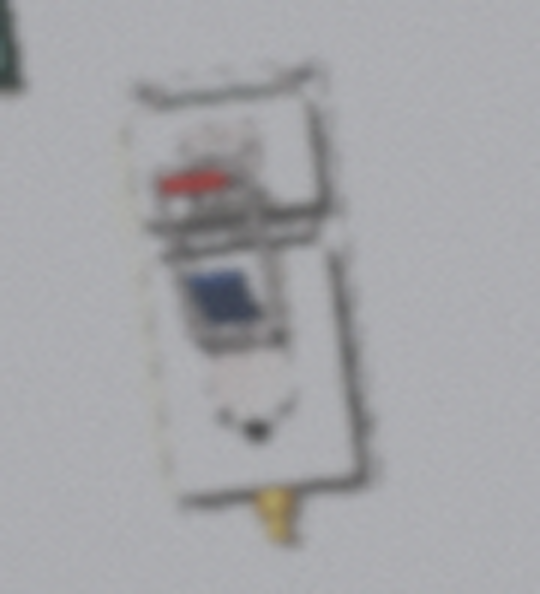

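View pics/c2.png

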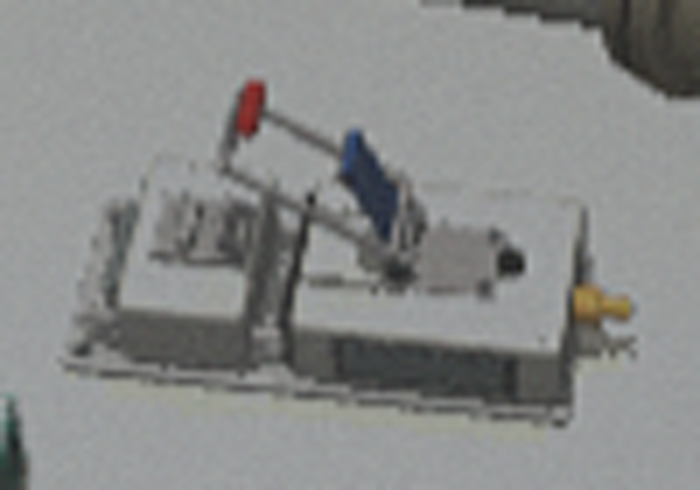

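```bash
python3 - <<'E'
from h import *
from bench import sensors
st=sensors.sense(); print(rot(st['tcp_rot']).round(3), st['time'])
t=pickle.load(open('pics/top0.pkl','rb'));s=pickle.load(open('pics/side0.pkl','rb'))
for n,S in(('top',t),('side',s)):
    hsv=cv2.cvtColor(S['image'],cv2.COLOR_RGB2HSV); 
    m=((hsv[...,0]<8)|(hsv[...,0]>172))&(hsv[...,1]>110)&(hsv[...,2]>80)
    m=m.astype(np.uint8)
    k,l,stt,c=cv2.connectedComponentsWithStats(m)
    for i in range(1,k): print(n,'red',stt[i],c[i])
    m=((hsv[...,0]>105)&(hsv[...,0]<130)&(hsv[...,1]>90)).astype(np.uint8)
    k,l,stt,c=cv2.connectedComponentsWithStats(m)
    for i in range(1,k):
        if stt[i][4]>8: print(n,'blue',stt[i],c[i])
E
```

```text
[[-0.001  0.333  0.943]
 [-0.001  0.943 -0.333]
 [-1.    -0.001 -0.   ]] 0.15
top red [129 112   3   3   8] [130.125 112.875]
top red [208 213   9   2  14] [212.  213.5]
top blue [606  68   8   8  49] [609.75510204  71.42857143]
top blue [628  68   8   9  51] [631.70588235  72.03921569]
side red [498  64   1   1   1] [498.  64.]
side red [284 282   4   7  19] [285.31578947 284.89473684]
side red [174 305   5   4  14] [175.85714286 306.14285714]
side blue [288  68   3   4  10] [289.   69.2]
side blue [283  73   4   5  13] [284.69230769  74.92307692]
side blue [299 289   3   6   9] [299.77777778 291.66666667]
side blue [181 377   5   6  10] [183.3 379.8]
```

```bash
python3 - <<'E'
from h import *
t=pickle.load(open('pics/top0.pkl','rb'));s=pickle.load(open('pics/side0.pkl','rb'))
print(tri(ray(t,(212.2,213.5)),ray(s,(285.3,284.9))))
E
```

```text
(array([511.19574842, 293.30317699, 139.61147678]), np.float64(0.2106040661080202))
```

>>> drive_tool(moves=[-0.3,-1.2,2.45,0,0,0,-0.3,-1.2,2.45,0,0,0,-0.3,-1.2,2.45,0,0,0,-0.3,-1.2,2.45,0,0,0,-0.3,-1.2,2.45,0,0,0,-0.3,-1.2,2.45,0,0,0,-0.3,-1.2,2.45,0,0,0,-0.3,-1.2,2.45,0,0,0,-0.3,-1.2,2.45,0,0,0,-0.3,-1.2,2.45,0,0,0,-0.3,-1.2,2.45,0,0,0,-0.3,-1.2,2.45,0,0,0,-0.3,-1.2,2.45,0,0,0,-0.3,-1.2,2.45,0,0,0])

```text
time: 1.32
tool_pos: [468.0, 291.8, 273.2]
tcp_rot: [-137.7, 90.0, -157.2]
ft_force: [0.7, 0.5, -0.2]
finger_gap: 85.1
```

>>> drive_tool(moves=[0,0,0,6.5,0,0,0,0,0,6.5,0,0,0,0,0,6.5,0,0,0,0,0,6.5,0,0,0,0,0,6.5,0,0,0,0,0,6.5,0,0,0,0,0,6.5,0,0,0,0,0,6.5,0,0,0,0,0,6.5,0,0,0,0,0,6.5,0,0,0,0,0,0,0,0,0,0,0,0,0,0])

```text
time: 2.32
tool_pos: [467.2, 292.9, 273.0]
tcp_rot: [-67.6, 90.0, -151.9]
ft_force: [-0.3, 0.8, 0.6]
finger_gap: 85.4
```

```bash
cat > look.py <<'E'
import sys
from h import *
from bench import sensors,snapshot
st=sensors.sense(); s=snapshot('wrist'); n=sys.argv[1]
pickle.dump((st,s),open(f'pics/{n}.pkl','wb')); cv2.imwrite(f'pics/{n}.png',s['image'][:,:,::-1])
print(st['time'],st['tool_pos'].round(1),st['tcp_rot'].round(2),st['ft_force'].round(2),st['joint_pos'].round(1)); print(rot(st['tcp_rot']).round(3))
E
python3 look.py w1
```

```text
2.3167 [467.2 292.9 273. ] [ -67.64   89.97 -151.91] [-0.27  0.84  0.6 ] [26.8 -0.8 89.6 -0.  91.3 21. ]
[[-0.     0.995  0.1  ]
 [-0.     0.1   -0.995]
 [-1.    -0.001  0.   ]]
```

View pics/w1.png

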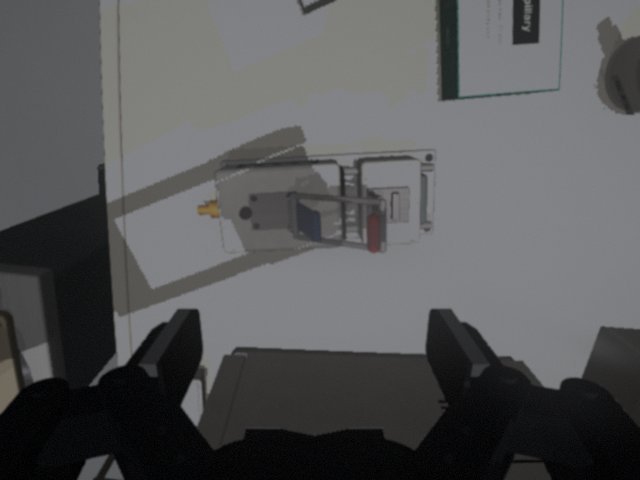

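```bash
python3 - <<'E'
from h import *
st,s=pickle.load(open('pics/w1.pkl','rb'))
a=s['image'][135:265,190:450]; a=cv2.resize(a,None,fx=3,fy=3,interpolation=cv2.INTER_CUBIC); a=cv2.convertScaleAbs(a,alpha=1.5)
cv2.imwrite('pics/w1c.png',a[:,:,::-1])
E
```

```text
(no output)
```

View pics/w1c.png

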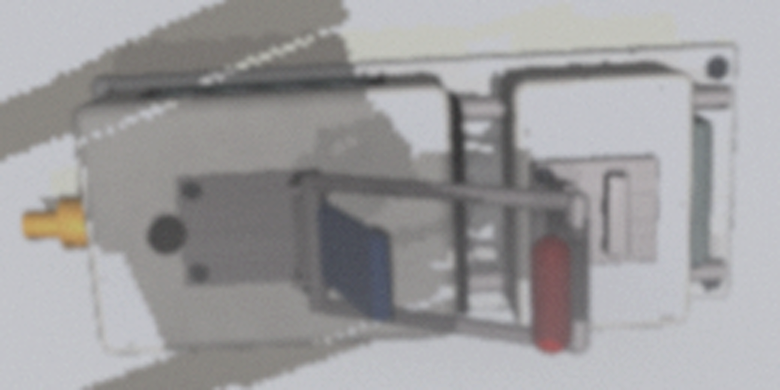

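```bash
python3 - <<'E'
from h import *
st,s=pickle.load(open('pics/w1.pkl','rb'))
f=lambda c:(190+c[0]/3,135+c[1]/3)
P=dmap(s,st)
for n,c in dict(bTL=(78,103),bBL=(103,353),bTR=(447,82),bBR=(465,343),cTL=(512,80),cTR=(693,75),cBR=(690,323)).items():
    print(n,onz(s,f(c),50,st).round(1))
for n,c in dict(body=(120,150),body2=(400,130),cap=(540,120),cap2=(670,290),keep=(645,180),keepb=(645,245),ped=(240,260),slot=(612,215),roll=(552,260),roll2=(552,330),rollt=(552,245),bar=(583,300),bar2=(582,330),barT=(580,210),wireT=(450,188),lev=(350,260),levend=(382,275)).items():
    p=f(c); i,j=int(round(p[1])),int(round(p[0]))
    print(n,np.median(P[i-1:i+2,j-1:j+2].reshape(-1,3),0).round(1))
E
```

```text
bTL [372.9 313.   50. ]
bBL [383.4 231.3  50. ]
bTR [486.3 330.7  50. ]
bBR [502.3 246.9  50. ]
cTL [506.1 333.4  50. ]
cTR [561.7 340.8  50. ]
cBR [575.1 261.2  50. ]
body [386.6 299.6  49.1]
body2 [473.1 314.6  49.2]
cap [516.5 322.   49. ]
cap2 [566.7 271.   48.6]
keep [551.1 307.5  54.5]
keepb [554.8 286.2  54.1]
ped [426.8 267.9  51.5]
slot [541.2 296.4  60.9]
roll [509.3 301.3 145.4]
roll2 [511.9 283.8 145.2]
rollt [508.8 304.4 143.8]
bar [521.6 287.4 127.8]
bar2 [523.6 278.2 125.3]
barT [518. 310. 125.]
wireT [486.5 308.2 105.2]
lev [461.9 286.6 107.3]
levend [470.  286.2 119.3]
```

>>> drive_tool(moves=[1.0,1.8,0.3,0,0,0,1.0,1.8,0.3,0,0,0,1.0,1.8,0.3,0,0,0,1.0,1.8,0.3,0,0,0,1.0,1.8,0.3,0,0,0,0,0,0,0,0,0,0,0,0,0,0,0])

```text
time: 2.95
tool_pos: [558.2, 286.2, 221.8]
tcp_rot: [-74.3, 89.8, -158.6]
ft_force: [-0.3, -0.5, -0.3]
finger_gap: 85.6
```

```bash
python3 look.py w2; python3 - <<'E'
from h import *
st,s=pickle.load(open('pics/w2.pkl','rb'))
c=proj(s,[[530,294,60]],st)[0]; print(c)
x,y=int(c[0]),int(c[1]); x0,y0=max(x-90,0),max(y-65,0); print(x0,y0)
a=s['image'][y0:y0+130,x0:x0+180]; a=cv2.resize(a,None,fx=4,fy=4,interpolation=cv2.INTER_CUBIC); a=cv2.convertScaleAbs(a,alpha=1.5)
cv2.imwrite('pics/w2c.png',a[:,:,::-1])
E
```

```text
2.95 [558.2 286.2 221.8] [ -74.27   89.85 -158.64] [-0.25 -0.49 -0.27] [22.5 12.1 81.1  0.  87.  16.8]
[[-0.002  0.995  0.098]
 [-0.001  0.098 -0.995]
 [-1.    -0.003  0.001]]
[280.39436889 202.7796384 ]
190 137
```

View pics/w2c.png

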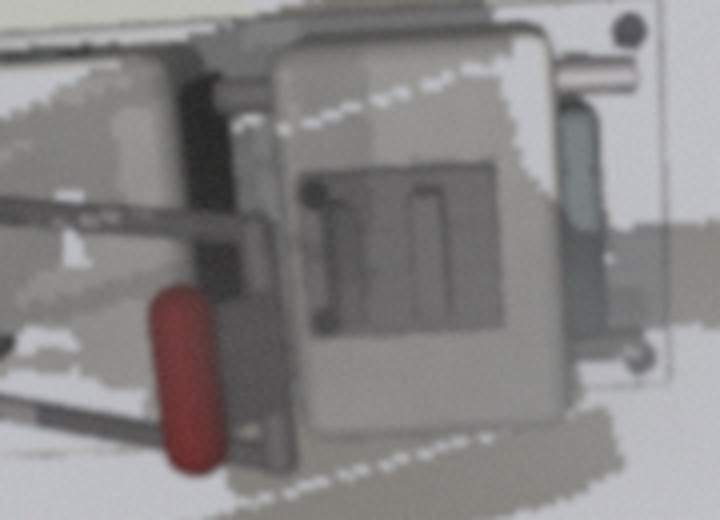

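```bash
python3 - <<'E'
from h import *
st,s=pickle.load(open('pics/w2.pkl','rb'))
g=cv2.cvtColor(s['image'],cv2.COLOR_RGB2GRAY)
a=g[172:226,258:322]; a=cv2.normalize(a,None,0,255,cv2.NORM_MINMAX); a=cv2.resize(a,None,fx=10,fy=10,interpolation=cv2.INTER_CUBIC)
a=cv2.createCLAHE(3,(3,3)).apply(a)
cv2.imwrite('pics/w2d.png',a)
P=dmap(s,st)
yaw=np.radians(8.2);X=np.array([np.cos(yaw),np.sin(yaw)]);Y=np.array([-X[1],X[0]])
D=P[...,:2]-np.array([450.5,282.7])
for v in (198,202,206): print([(u,round(float(D[v,u]@X),1),round(float(P[v,u,2]),1)) for u in range(264,318,2)])
E
```

```text
[(264, 65.9, 48.2), (266, 68.4, 54.4), (268, 70.0, 54.2), (270, 71.8, 55.5), (272, 74.2, 62.1), (274, 76.0, 64.5), (276, 77.7, 65.4), (278, 79.0, 63.3), (280, 79.7, 54.5), (282, 81.3, 54.6), (284, 82.8, 53.1), (286, 84.5, 54.2), (288, 86.1, 54.3), (290, 87.8, 54.8), (292, 89.7, 59.2), (294, 91.4, 60.9), (296, 93.0, 62.5), (298, 94.5, 60.4), (300, 96.1, 59.9), (302, 97.4, 53.8), (304, 99.0, 54.7), (306, 100.6, 53.8), (308, 102.2, 54.8), (310, 103.8, 54.0), (312, 105.4, 54.3), (314, 107.0, 50.4), (316, 108.6, 48.6)]
[(264, 65.9, 49.7), (266, 68.2, 54.9), (268, 69.6, 52.9), (270, 71.5, 55.7), (272, 73.7, 60.3), (274, 75.8, 64.9), (276, 77.4, 65.1), (278, 78.9, 64.3), (280, 79.4, 53.4), (282, 81.0, 54.0), (284, 82.8, 55.5), (286, 84.3, 54.0), (288, 85.9, 54.0), (290, 87.6, 55.3), (292, 89.1, 53.2), (294, 91.2, 61.1), (296, 92.8, 61.5), (298, 94.4, 61.2), (300, 95.9, 60.2), (302, 97.2, 54.1), (304, 98.9, 55.1), (306, 100.5, 55.2), (308, 102.1, 54.5), (310, 103.7, 54.8), (312, 105.3, 56.3), (314, 106.9, 52.6), (316, 108.5, 48.6)]
[(264, 65.4, 48.3), (266, 68.0, 55.2), (268, 69.4, 53.5), (270, 71.2, 55.1), (272, 73.3, 58.7), (274, 75.7, 65.3), (276, 77.2, 65.5), (278, 78.7, 64.6), (280, 79.2, 53.8), (282, 80.9, 55.2), (284, 82.5, 54.8), (286, 84.1, 54.4), (288, 85.8, 55.2), (290, 87.4, 55.0), (292, 88.9, 53.7), (294, 91.0, 61.3), (296, 92.6, 60.7), (298, 94.2, 61.6), (300, 95.8, 61.0), (302, 97.0, 53.7), (304, 98.6, 54.1), (306, 100.2, 53.3), (308, 101.9, 54.1), (310, 103.5, 54.3), (312, 105.1, 54.8), (314, 106.7, 54.2), (316, 108.3, 49.8)]
```

View pics/w2d.png

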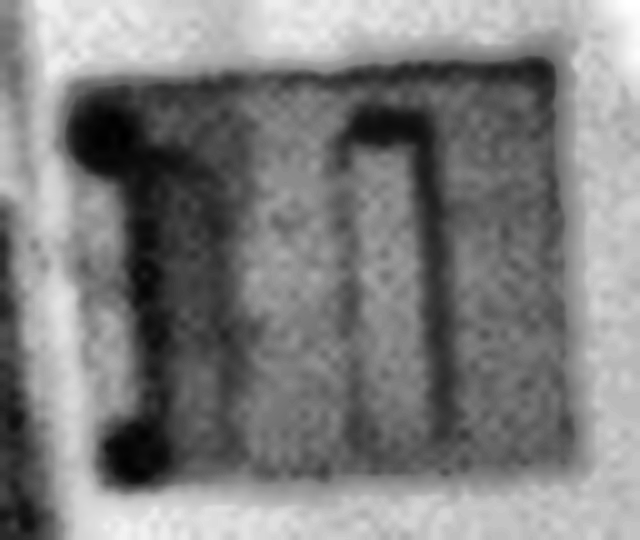

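```bash
cat >> h.py <<'E'
def redc(s,lo=60,minv=30):
    hsv=cv2.cvtColor(s['image'],cv2.COLOR_RGB2HSV)
    m=(((hsv[...,0]<8)|(hsv[...,0]>170))&(hsv[...,1]>110)&(hsv[...,2]>minv)).astype(np.uint8)
    k,l,stt,c=cv2.connectedComponentsWithStats(m); i=1+np.argmax(stt[1:,4]); return c[i],stt[i],l==i
yaw=np.radians(8.2);X=np.array([np.cos(yaw),np.sin(yaw),0]);Y=np.array([-X[1],X[0],0]);Z=np.array([0,0,1.]);O=np.array([450.5,282.7,0])
def ch(p): return np.array([X,Y,Z])@(np.asarray(p)-O)
def wo(c): return O+np.array([X,Y,Z]).T@np.asarray(c)
E
python3 - <<'E'
from h import *
a=pickle.load(open('pics/w1.pkl','rb'));b=pickle.load(open('pics/w2.pkl','rb'))
ra=redc(a[1]);rb=redc(b[1]);print(ra[:2],rb[:2])
p,e=tri(ray(a[1],ra[0],a[0]),ray(b[1],rb[0],b[0]));print(p,e,ch(p))
for st,s,m in((*a,ra[2]),(*b,rb[2])):
    P=dmap(s,st)[m]; print(np.percentile(P[:,2],[10,50,90]),ch(np.median(P,0)))
    q=P[:,:2]-P[:,:2].mean(0);w,v=np.linalg.eigh(q.T@q);print(np.degrees(np.arctan2(*v[::-1,1])))
P=dmap(b[1],b[0])
# bar points crop (258,240),(280,440) lever edge
for c in [(258,250),(262,280),(278,400),(282,450),(230,350),(30,345),(12,345)]:
    u,v=190+c[0]//4,137+c[1]//4; print(c,ch(P[v,u]).round(1))
E
```

```text
Traceback (most recent call last):
  File "h.py", line 31, in redc
    k,l,stt,c=cv2.connectedComponentsWithStats(m); i=1+np.argmax(stt[1:,4]); return c[i],stt[i],l==i
                                                       ~~~~~~~~~^^^^^^^^^^^
ValueError: attempt to get argmax of an empty sequence
```

```bash
sed -i 's/hsv\[...,1\]>110)&(hsv\[...,2\]>minv)/hsv[...,1]>85)\&(hsv[...,2]>minv)/' h.py
python3 - <<'E'
from h import *
a=pickle.load(open('pics/w1.pkl','rb'));b=pickle.load(open('pics/w2.pkl','rb'))
ra=redc(a[1]);rb=redc(b[1]);print(ra[:2],rb[:2])
p,e=tri(ray(a[1],ra[0],a[0]),ray(b[1],rb[0],b[0]));print(p,e,ch(p))
for st,s,m in((*a,ra[2]),(*b,rb[2])):
    P=dmap(s,st)[m]; print(np.percentile(P[:,2],[10,50,90]),ch(np.median(P,0)))
    q=P[:,:2]-P[:,:2].mean(0);w,v=np.linalg.eigh(q.T@q);print(np.degrees(np.arctan2(*v[::-1,1])))
P=dmap(b[1],b[0])
for c in [(258,250),(262,280),(278,400),(282,450),(230,350),(30,345),(12,345)]:
    u,v=190+c[0]//4,137+c[1]//4; print(c,ch(P[v,u]).round(1))
E
```

```text
(array([372.875 , 249.3125]), array([370, 248,   7,   4,  16], dtype=int32)) (array([236.30912162, 232.16722973]), array([228, 209,  18,  46, 592], dtype=int32))
[511.13789594 287.0339776  145.88578212] 11.770500338167029 [ 60.6360987   -4.35905043 145.88578212]
[143.69756129 144.39322615 145.17907486] [ 60.04825953 -11.07281048 144.39322615]
168.69234033698635
[143.13142452 144.64537082 145.71701632] [ 61.79891877   1.14453612 144.64537082]
89.17494896419132
(258, 250) [ 70.5  16.6 124.4]
(262, 280) [ 70.7  11.6 125. ]
(278, 400) [ 71.8  -7.8 126.1]
(282, 450) [ 71.2 -16.9 123.3]
(230, 350) [ 66.4   3.2 134. ]
(30, 345) [  8.  -16.4  49.6]
(12, 345) [  5.4 -15.7  51.7]
```

>>> drive_tool(moves=[0,0,0,-2.6,0,0,0,0,0,0,0,5.5,0,0,0,0,0,5.5,0,0,0,0,0,5.5,0,0,0,0,0,5.5,0,0,0,0,0,5.5,0,0,0,0,0,5.5,0,0,0,0,0,0], hand=3.2, grip_force=20)

```text
time: 3.67
tool_pos: [553.4, 285.8, 218.3]
tcp_rot: [89.7, 57.2, 8.1]
ft_force: [-1.7, -1.4, -2.6]
finger_gap: 31.9
```

```bash
cat >> h.py <<'E'
def toolR(e):  # e = loop elevation the tool is matched to (rad)
    x=np.sin(e)*X-np.cos(e)*Z; y=np.cos(e)*X+np.sin(e)*Z; return np.c_[x,y,np.cross(x,y)]
def delta(st,c,e):
    Rt=rot(st['tcp_rot']); d=Rt.T@(wo(c)-st['tool_pos'])/10
    w=np.degrees(R.from_matrix(Rt.T@toolR(e)).as_rotvec()); return d.round(2),w.round(2)
E
python3 - <<'E'
from h import *
from bench import sensors
st=sensors.sense();print(st['time'],ch(st['tool_pos']).round(1),st['finger_gap'],st['joint_pos'].round(1))
e=np.radians(33);n=np.array([-np.sin(e),0,np.cos(e)]);roll=np.array([61,1,140.3])
print(delta(st,roll+60*n,e),delta(st,roll-7*n,e))
E
```

```text
3.6667 [102.2 -11.6 218.3] 31.93613895710669 [ 29.2 -15.5 114.7 -14.6  50.7  27. ]
(array([-1.68, -7.71, -1.28]), array([0.16, 0.07, 0.16])) (array([ 5.02, -7.69, -1.29]), array([0.16, 0.07, 0.16]))
```

>>> drive_tool(moves=[-0.21,-0.96,-0.16,0,0,0,-0.21,-0.96,-0.16,0,0,0,-0.21,-0.96,-0.16,0,0,0,-0.21,-0.96,-0.16,0,0,0,-0.21,-0.96,-0.16,0,0,0,-0.21,-0.96,-0.16,0,0,0,-0.21,-0.96,-0.16,0,0,0,-0.21,-0.96,-0.16,0,0,0,0,0,0,0,0,0,0,0,0,0,0,0])

```text
time: 4.5
tool_pos: [483.2, 289.2, 195.3]
tcp_rot: [90.0, 57.0, 8.2]
ft_force: [-0.4, -0.4, 0.5]
finger_gap: 31.8
```

```bash
python3 look.py w3; python3 - <<'E'
from h import *
st,s=pickle.load(open('pics/w3.pkl','rb'));print(ch(st['tool_pos']).round(1))
e=np.radians(33);n=np.array([-np.sin(e),0,np.cos(e)]);roll=np.array([61,1,140.3])
print(delta(st,roll-7*n,e))
c,b,m=redc(s);print(c,b); P=dmap(s,st)[m]; print(ch(np.median(P,0)), proj(s,[wo(roll)],st))
E
```

```text
4.5 [483.2 289.2 195.3] [89.98 57.    8.17] [-0.42 -0.45  0.51] [ 34.7 -24.2 123.8 -18.1  51.6  34.2]
[[ 0.539  0.83   0.142]
 [ 0.077  0.12  -0.99 ]
 [-0.839  0.545  0.   ]]
[ 33.3   1.8 195.3]
(array([ 6.83, -0.67,  0.08]), array([-0.01,  0.02,  0.  ]))
[598.88118812  35.6990099 ] [ 563   24   68   29 1010]
[335.98580165 146.19109386 158.26827743] [[302.93717936 261.04537307]]
```

View pics/w3.png

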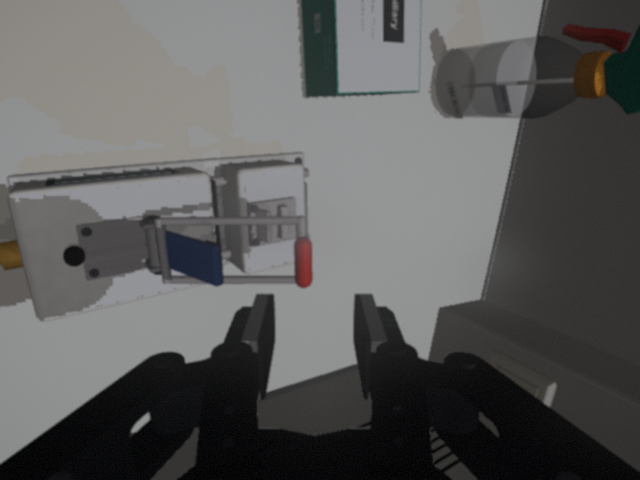

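>>> drive_tool(moves=[0.5,-0.33,0.04,0,0,0,0.7,-0.33,0.04,0,0,0,0.8,0,0,0,0,0,0.8,0,0,0,0,0,0.8,0,0,0,0,0,0.7,0,0,0,0,0,0.6,0,0,0,0,0,0,0,0,0,0,0,0,0,0,0,0,0])

```text
time: 5.3
tool_pos: [504.8, 291.0, 150.2]
tcp_rot: [89.9, 57.1, 8.1]
ft_force: [-0.3, -0.1, 1.1]
finger_gap: 31.6
```

```bash
python3 look.py w4; python3 - <<'E'
from h import *
st,s=pickle.load(open('pics/w4.pkl','rb'));print(ch(st['tool_pos']).round(1))
e=np.radians(33);n=np.array([-np.sin(e),0,np.cos(e)]);roll=np.array([61,1,140.3])
print(delta(st,roll-7*n,e), proj(s,[wo(roll)],st))
E
```

```text
5.3 [504.8 291.  150.2] [89.94 57.06  8.07] [-0.33 -0.11  1.05] [ 33.2 -17.7 123.9 -19.1  45.   35.2]
[[ 0.538  0.831  0.141]
 [ 0.076  0.119 -0.99 ]
 [-0.839  0.544  0.001]]
[ 54.9   0.4 150.2]
(array([ 1.86, -0.02, -0.06]), array([-0.06,  0.07,  0.06])) [[314.70682858 298.50222086]]
```

View pics/w4.png

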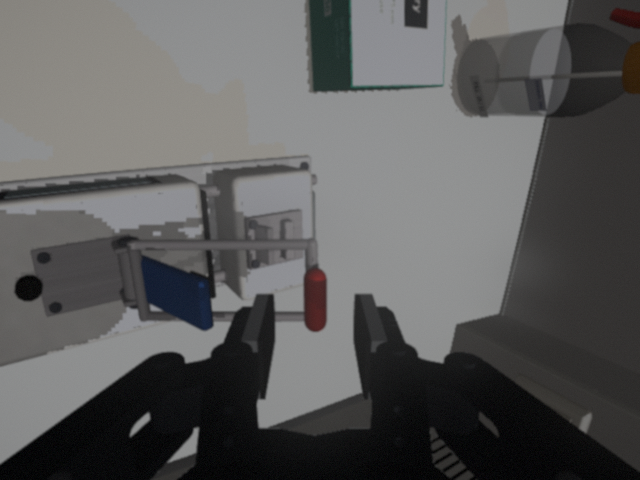

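>>> drive_tool(moves=[0.5,0,-0.02,0,0,0,0.5,0,-0.02,0,0,0,0.5,0,-0.02,0,0,0,0.4,0,0,0,0,0,0,0,0,0,0,0])

```text
time: 5.77
tool_pos: [514.8, 293.0, 133.7]
tcp_rot: [89.9, 57.1, 8.1]
ft_force: [0.9, -0.0, -0.6]
finger_gap: 31.9
```

>>> drive_tool(moves=[0,0,0,0,0,0,0,0,0,0,0,0,0,0,0,0,0,0,0,0,0,0,0,0,0,0,0,0,0,0], hand=0.4, grip_force=20)

```text
time: 6.18
tool_pos: [514.9, 293.2, 135.0]
tcp_rot: [90.0, 57.0, 8.1]
ft_force: [-0.5, -0.8, -0.2]
finger_gap: 8.7
```

```bash
python3 look.py w5; python3 - <<'E'
from h import *
st,s=pickle.load(open('pics/w5.pkl','rb'));print(ch(st['tool_pos']).round(1),st['finger_gap'])
E
```

```text
6.1833 [514.9 293.2 135. ] [89.99 57.    8.13] [-0.51 -0.75 -0.17] [ 32.7 -14.8 123.3 -19.5  42.6  35.6]
[[ 0.539  0.83   0.141]
 [ 0.077  0.119 -0.99 ]
 [-0.839  0.545  0.   ]]
[ 65.2   1.2 135. ] 8.664428449951219
```

View pics/w5.png

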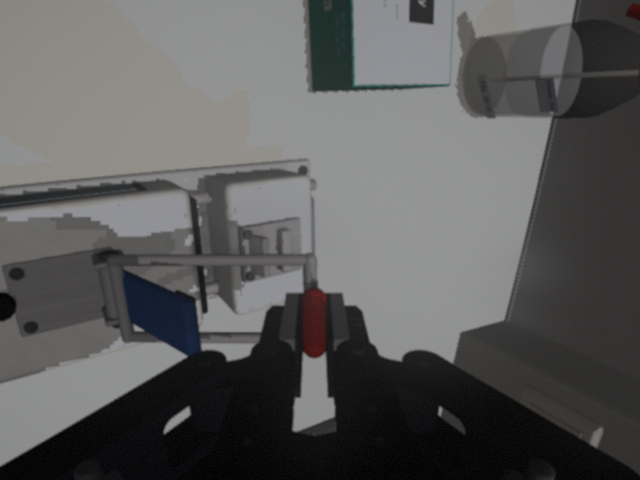

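>>> drive_tool(moves=[0,0,0,0,0,0,0,0,0,0,0,0])

```text
time: 6.4
tool_pos: [514.9, 293.2, 135.0]
tcp_rot: [90.0, 57.0, 8.1]
ft_force: [-0.3, -0.4, 0.5]
finger_gap: 9.0
```

```bash
python3 - <<'E'
from h import *
st,s=pickle.load(open('pics/w5.pkl','rb'))
c,b,m=redc(s);P=dmap(s,st)
hsv=cv2.cvtColor(s['image'],cv2.COLOR_RGB2HSV)
m=np.zeros(hsv.shape[:2],bool); m[285:360,300:330]=True; m&=((hsv[...,0]<8)|(hsv[...,0]>170))&(hsv[...,1]>85)
Rt=rot(st['tcp_rot']); T=(P-st['tool_pos'])@Rt
print('red tool frame',np.median(T[m],0).round(1),np.percentile(T[m][:,0],[5,95]),np.percentile(T[m][:,2],[2,98]))
print(ch(np.median(P[m],0)))
for u in (290,296,334,338): print([T[v,u].round(0).tolist() for v in (298,310,330)])
E
```

```text
red tool frame [-10.7  -0.5  -1.7] [-12.19238949  -8.38381904] [-13.63215607  12.22245092]
[ 58.76377209   2.96053924 144.05150679]
[[-8.0, -10.0, -10.0], [-18.0, -9.0, -11.0], [-32.0, -8.0, -11.0]]
[[-8.0, -7.0, -11.0], [-17.0, -7.0, -10.0], [-31.0, -6.0, -10.0]]
[[-9.0, 7.0, -11.0], [-19.0, 7.0, -11.0], [-31.0, 6.0, -10.0]]
[[-7.0, 9.0, -10.0], [-17.0, 8.0, -10.0], [-32.0, 7.0, -11.0]]
```

```bash
cat >> h.py <<'E'
from scipy.optimize import fsolve
def solve(bx,bz,g=(1.8,0.3)):
    f=lambda v:[-14*np.cos(v[0]-.26)+85*np.cos(v[1])-bx, 62+14*np.sin(v[0]-.26)+85*np.sin(v[1])-bz]
    return fsolve(f,g)
def tcp(bx,bz,e,y=1.2,off=7.0):
    u=np.array([np.cos(e),0,np.sin(e)]);n=np.array([-np.sin(e),0,np.cos(e)])
    return np.array([bx,y,bz])+2*u+(20-off)*n
E
python3 - <<'E'
from h import *
from bench import sensors
st=sensors.sense()
e0=np.radians(33);print(ch(st['tool_pos']))
g=(1.89,.58)
pts=[(71.8,122.5),(79,110),(83,97),(84.6,86),(84.6,78),(84.6,72),(84.6,66),(84.6,62),(84.6,58)]
prev=None
for b in pts:
    q,e=solve(*b,g); g=(q,e); p=tcp(*b,e)
    if prev is not None:
        Rp=toolR(prev[1]); print((Rp.T@(wo(p)-wo(prev[0]))/10).round(2), np.degrees(e-prev[1]).round(1),end=' ')
    print(b,'q',round(q,2),'e',round(np.degrees(e),1),p.round(1)); prev=(p,e)
for x in (76,78,80,82):print(x,solve(x,58,g))
E
```

```text
[ 65.26844073   1.25124086 134.9686744 ]
(71.8, 122.5) q 1.88 e 33.2 [ 66.4   1.2 134.5]
[ 1.49  0.13 -0.  ] -9.6 (79, 110) q 1.91 e 23.6 [ 75.6   1.2 122.7]
[1.4  0.05 0.  ] -9.3 (83, 97) q 1.88 e 14.3 [ 81.7   1.2 110.1]
[ 1.14  0.05 -0.  ] -7.6 (84.6, 86) q 1.84 e 6.8 [85.1  1.2 99.1]
[0.82 0.03 0.  ] -5.4 (84.6, 78) q 1.8 e 1.4 [86.3  1.2 91. ]
[0.62 0.08 0.  ] -4.0 (84.6, 72) q 1.81 e -2.7 [87.2  1.2 84.9]
[ 0.62  0.12 -0.  ] -4.1 (84.6, 66) q 1.84 e -6.8 [88.1  1.2 78.7]
[0.41 0.11 0.  ] -2.7 (84.6, 62) q 1.88 e -9.5 [88.7  1.2 74.5]
[ 0.41  0.13 -0.  ] -2.7 (84.6, 58) q 1.94 e -12.2 [89.3  1.2 70.3]
76 [ 1.26404471 -0.18710261]
78 [ 1.44328362 -0.20090077]
80 [ 1.60391271 -0.20906326]
82 [ 1.75348302 -0.21287687]
```

>>> drive_tool(moves=[0.53,0.07,0,0,0,-3.2,0.53,0.07,0,0,0,-3.2,0.53,0.07,0,0,0,-3.2,0.47,0.05,0,0,0,-3.1,0.47,0.05,0,0,0,-3.1,0.47,0.05,0,0,0,-3.1,0.38,0.05,0,0,0,-2.53,0.38,0.05,0,0,0,-2.53,0.38,0.05,0,0,0,-2.53,0,0,0,0,0,0,0,0,0,0,0,0])

```text
time: 7.32
tool_pos: [535.3, 296.2, 98.6]
tcp_rot: [90.1, 83.4, 8.2]
ft_force: [2.5, 0.4, -0.2]
finger_gap: 9.0
```

```bash
python3 look.py w6; cat >> h.py <<'E'
def barof(st,off=7.0):
    Rt=rot(st['tcp_rot']); x=Rt[:,0]; e=np.arcsin(np.clip(x@X,-1,1)); c=ch(st['tool_pos'])
    u=np.array([np.cos(e),0,np.sin(e)]);n=np.array([-np.sin(e),0,np.cos(e)])
    return c-2*u-(20-off)*n,np.degrees(e)
E
python3 - <<'E'
from h import *
st,s=pickle.load(open('pics/w6.pkl','rb'));print(ch(st['tool_pos']).round(1),st['finger_gap'],barof(st))
E
```

```text
7.3167 [535.3 296.2  98.6] [90.08 83.41  8.18] [ 2.51  0.41 -0.17] [25.3  9.3 97.8 -2.1 66.6 17.9]
[[ 0.114  0.983  0.141]
 [ 0.016  0.14  -0.99 ]
 [-0.993  0.115 -0.   ]]
[85.9  1.2 98.6] 8.967307857655076 (array([85.38306286,  1.24440044, 85.40794406]), np.float64(6.592844319747804))
```

View pics/w6.png

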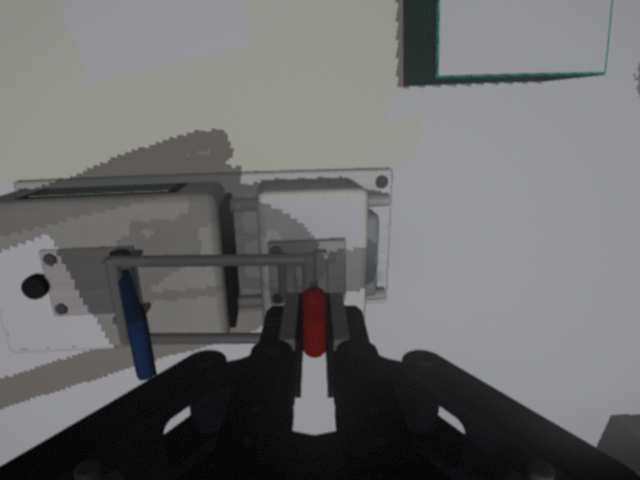

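```bash
python3 - <<'E'
from h import *
st,s=pickle.load(open('pics/w6.pkl','rb'))
P=dmap(s,st); C=(P-O)@np.array([X,Y,Z]).T
for v in (246,256,264,272,280): print(v,[(u,*C[v,u].round(0).astype(int).tolist()) for u in range(268,352,4)])
g=cv2.convertScaleAbs(s['image'][225:310,250:360],alpha=1.6); cv2.imwrite('pics/w6c.png',cv2.resize(g,None,fx=7,fy=7,interpolation=cv2.INTER_CUBIC)[:,:,::-1])
E
```

```text
246 [(268, 68, 16, 54), (272, 70, 16, 54), (276, 72, 16, 55), (280, 74, 15, 54), (284, 76, 15, 54), (288, 78, 15, 53), (292, 80, 15, 54), (296, 82, 15, 54), (300, 84, 16, 56), (304, 86, 15, 53), (308, 88, 15, 55), (312, 90, 15, 54), (316, 92, 15, 54), (320, 94, 15, 54), (324, 96, 15, 55), (328, 98, 15, 55), (332, 100, 14, 53), (336, 102, 15, 55), (340, 104, 14, 54), (344, 106, 14, 54), (348, 109, 13, 50)]
256 [(268, 68, 21, 84), (272, 70, 21, 84), (276, 71, 22, 86), (280, 73, 21, 85), (284, 75, 21, 85), (288, 76, 22, 87), (292, 78, 21, 85), (296, 80, 21, 85), (300, 81, 21, 86), (304, 83, 21, 86), (308, 85, 22, 87), (312, 86, 21, 86), (316, 91, 12, 62), (320, 93, 12, 62), (324, 95, 12, 62), (328, 98, 9, 54), (332, 100, 9, 54), (336, 102, 9, 54), (340, 104, 9, 55), (344, 106, 9, 55), (348, 109, 7, 49)]
264 [(268, 68, 18, 85), (272, 69, 17, 84), (276, 71, 18, 85), (280, 73, 18, 85), (284, 75, 18, 85), (288, 76, 18, 85), (292, 78, 18, 85), (296, 80, 18, 86), (300, 81, 18, 86), (304, 83, 18, 88), (308, 84, 18, 87), (312, 86, 18, 87), (316, 91, 8, 61), (320, 93, 8, 63), (324, 95, 8, 61), (
[... 208 characters left out ...]
288, 77, 6, 65), (292, 79, 6, 65), (296, 82, 1, 53), (300, 84, 1, 54), (304, 83, 14, 86), (308, 85, 14, 87), (312, 86, 15, 88), (316, 91, 3, 61), (320, 93, 4, 62), (324, 95, 3, 61), (328, 98, 0, 54), (332, 100, 0, 54), (336, 102, 0, 54), (340, 104, 0, 54), (344, 107, 0, 53), (348, 110, -2, 49)]
280 [(268, 67, -5, 48), (272, 69, -3, 54), (276, 71, -3, 54), (280, 73, -2, 57), (284, 75, 1, 63), (288, 77, 2, 66), (292, 79, 2, 65), (296, 81, -3, 54), (300, 84, -4, 54), (304, 83, 11, 87), (308, 84, 11, 89), (312, 86, 11, 88), (316, 88, 11, 87), (320, 93, -1, 62), (324, 95, 0, 62), (328, 98, -4, 54), (332, 100, -4, 54), (336, 102, -4, 54), (340, 104, -4, 54), (344, 107, -5, 54), (348, 110, -7, 50)]
```

View pics/w6c.png

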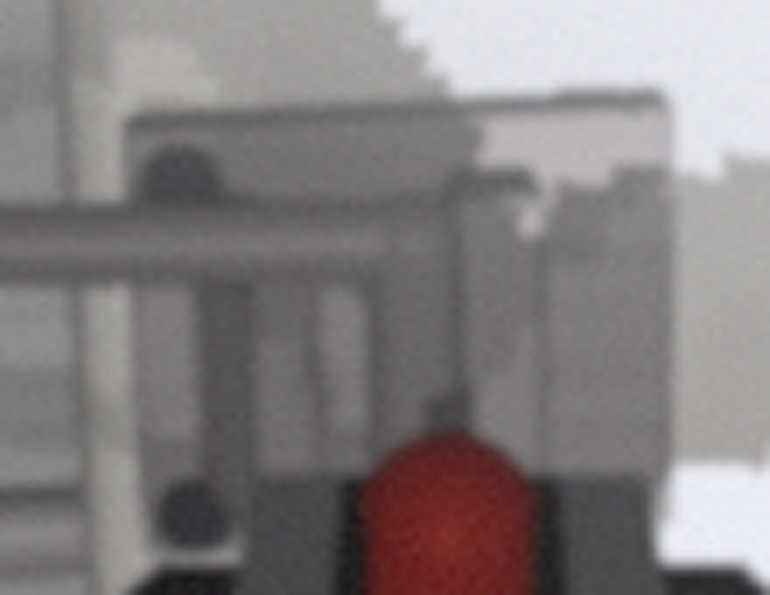

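```bash
cat > seg.py <<'E'
import sys
from h import *
from bench import sensors
st=sensors.sense(); b,e=barof(st); print('now',st['time'],b.round(2),round(e,2),'F',st['ft_force'].round(2),'gap',st['finger_gap'])
prev=(ch(st['tool_pos']),None); Rp=rot(st['tcp_rot']); ep=np.radians(e); g=(1.85,ep)
for a in sys.argv[1:]:
    bb=tuple(map(float,a.split(','))); q,en=solve(*bb,g); g=(q,en); p=tcp(*bb,en)
    print(bb,'q %.2f e %.1f'%(q,np.degrees(en)),'move cm',(Rp.T@(wo(p)-wo(prev[0]))/10).round(2),'turn z %.2f'%np.degrees(en-ep))
    prev=(p,0);Rp=toolR(en);ep=en
E
python3 seg.py 85,78 85,72 85,66 85,62 85,58.5
```

```text
now 7.3667 [85.21  1.34 85.67] 6.64 F [1.47 0.88 0.64] gap 8.878924286888646
(85.0, 78.0) q 1.83 e 1.3 move cm [0.78 0.01 0.01] turn z -5.29
(85.0, 72.0) q 1.84 e -2.7 move cm [0.62 0.08 0.  ] turn z -4.05
(85.0, 66.0) q 1.87 e -6.7 move cm [ 0.62  0.12 -0.  ] turn z -4.05
(85.0, 62.0) q 1.91 e -9.4 move cm [0.41 0.11 0.  ] turn z -2.70
(85.0, 58.5) q 1.96 e -11.8 move cm [ 0.35  0.11 -0.  ] turn z -2.35
```

>>> drive_tool(moves=[0.39,0.01,0,0,0,-2.65,0.39,0.03,0,0,0,-2.65,0.31,0.05,0,0,0,-2.0,0.31,0.05,0,0,0,-2.0,0,0,0,0,0,0])

```text
time: 7.78
tool_pos: [537.1, 296.4, 84.7]
tcp_rot: [-90.0, 87.2, -171.9]
ft_force: [1.3, 1.6, 0.1]
finger_gap: 8.7
```

```bash
python3 seg.py 85,66 85,62 85,58.5
```

```text
now 7.7833 [85.08  1.21 71.77] -2.77 F [1.33 1.59 0.09] gap 8.741648091183158
(85.0, 66.0) q 1.87 e -6.7 move cm [0.59 0.11 0.  ] turn z -3.98
(85.0, 62.0) q 1.91 e -9.4 move cm [0.41 0.11 0.  ] turn z -2.70
(85.0, 58.5) q 1.96 e -11.8 move cm [ 0.35  0.11 -0.  ] turn z -2.35
```

>>> drive_tool(moves=[0.15,0.03,0,0,0,-1.0,0.15,0.03,0,0,0,-1.0,0.15,0.03,0,0,0,-1.0,0.15,0.03,0,0,0,-1.0])

```text
time: 8.12
tool_pos: [537.4, 296.6, 79.0]
tcp_rot: [-90.0, 83.2, -171.9]
ft_force: [2.1, 0.0, 1.0]
finger_gap: 8.6
```

```bash
python3 seg.py 85,62 85,58.5
```

```text
now 8.1167 [84.44  1.35 66.29] -6.82 F [2.07 0.03 0.99] gap 8.629373666055773
(85.0, 62.0) q 1.91 e -9.4 move cm [0.43 0.17 0.02] turn z -2.63
(85.0, 58.5) q 1.96 e -11.8 move cm [ 0.35  0.11 -0.  ] turn z -2.35
```

>>> drive_tool(moves=[0.14,0.05,0,0,0,-0.9,0.14,0.05,0,0,0,-0.9,0.14,0.05,0,0,0,-0.9,0,0,0,0,0,0])

```text
time: 8.45
tool_pos: [537.8, 296.5, 73.3]
tcp_rot: [-89.9, 80.3, -171.8]
ft_force: [-1.6, 0.8, 0.6]
finger_gap: 8.8
```

```bash
python3 seg.py 85,60.5 85,58.5
```

```text
now 8.45 [84.21  1.16 60.85] -9.67 F [-1.58  0.78  0.65] gap 8.842757930849045
(85.0, 60.5) q 1.93 e -10.5 move cm [ 0.02  0.1  -0.  ] turn z -0.78
(85.0, 58.5) q 1.96 e -11.8 move cm [ 0.2   0.07 -0.  ] turn z -1.34
```

>>> drive_tool(moves=[0.08,0.02,0,0,0,-0.6,0.08,0.02,0,0,0,-0.6,0,0,0,0,0,0])

```text
time: 8.7
tool_pos: [538.0, 296.5, 72.1]
tcp_rot: [-90.0, 79.2, -171.8]
ft_force: [-2.6, 0.8, -0.5]
finger_gap: 9.2
```

```bash
python3 seg.py 83,58.5 81,58.2 80,58
```

```text
now 8.7 [84.12  1.2  59.73] -10.81 F [-2.56  0.77 -0.46] gap 9.229472205739892
(83.0, 58.5) q 1.82 e -11.9 move cm [ 0.15 -0.06  0.  ] turn z -1.07
(81.0, 58.2) q 1.68 e -12.0 move cm [ 0.07 -0.19 -0.  ] turn z -0.09
(80.0, 58.0) q 1.60 e -12.0 move cm [ 0.04 -0.09 -0.  ] turn z -0.01
```

>>> drive_tool(moves=[0.08,-0.06,0,0,0,-0.5,0.08,-0.08,0,0,0,-0.5,0,0,0,0,0,0])

```text
time: 8.95
tool_pos: [537.5, 296.5, 71.6]
tcp_rot: [-90.1, 78.4, -172.0]
ft_force: [2.7, 1.4, -0.1]
finger_gap: 9.2
```

>>> drive_tool(moves=[0.03,-0.08,0,0,0,0,0.02,-0.08,0,0,0,0,0,0,0,0,0,0])

```text
time: 9.2
tool_pos: [536.0, 296.3, 71.8]
tcp_rot: [-90.1, 78.5, -172.0]
ft_force: [5.4, 1.3, -0.0]
finger_gap: 8.8
```

```bash
python3 seg.py 80,58
```

```text
now 9.2 [81.99  1.25 59.42] -11.55 F [ 5.45  1.34 -0.02] gap 8.79588936601657
(80.0, 58.0) q 1.60 e -12.0 move cm [ 0.18 -0.16  0.01] turn z -0.43
```

>>> drive_tool(moves=[0.05,-0.05,0,0,0,0,0,0,0,0,0,0])

```text
time: 9.37
tool_pos: [536.0, 296.3, 71.7]
tcp_rot: [-90.1, 78.5, -172.0]
ft_force: [6.7, 2.0, 0.5]
finger_gap: 9.0
```

>>> drive_tool(moves=[0.05,-0.05,0,0,0,0,0,0,0,0,0,0])

```text
time: 9.53
tool_pos: [536.0, 296.3, 71.7]
tcp_rot: [-90.2, 78.6, -172.1]
ft_force: [9.0, 1.5, 0.3]
finger_gap: 8.9
```

```bash
python3 seg.py 80,58
```

```text
now 9.5333 [81.99  1.27 59.34] -11.4 F [9.04 1.47 0.34] gap 8.887618613988572
(80.0, 58.0) q 1.60 e -12.0 move cm [ 0.17 -0.16  0.01] turn z -0.58
```

>>> drive_tool(moves=[0,0.1,0,0,0,0,0.06,0.06,0,0,0,0,0.06,0,0,0,0,0,0,0,0,0,0,0])

```text
time: 9.87
tool_pos: [535.9, 296.3, 69.9]
tcp_rot: [-90.1, 78.4, -172.0]
ft_force: [5.0, -0.5, 5.2]
finger_gap: 8.8
```

```bash
python3 seg.py 82,58
```

```text
now 9.8667 [81.93  1.32 57.55] -11.59 F [ 4.96 -0.46  5.24] gap 8.795873852213996
(82.0, 58.0) q 1.75 e -12.2 move cm [-0.04  0.01  0.01] turn z -0.61
```

>>> drive_tool(moves=[-0.05,0.05,0,0,0,0,0,0,0,0,0,0,0,0,0,0,0,0,0,0,0,0,0,0], hand=3.0)

```text
time: 10.2
tool_pos: [534.9, 296.0, 68.5]
tcp_rot: [-89.9, 78.2, -171.7]
ft_force: [0.0, -0.4, 0.8]
finger_gap: 30.0
```

>>> drive_tool(moves=[-0.5,0,0,0,0,0,-1,0,0,0,0,0,-1.5,0,0,0,0,0,-1.5,0,0,0,0,0,-1.5,0,0,0,0,0,-1.5,0,0,0,0,0,-1.5,0,0,0,0,0,0,0,0,0,0,0,0,0,0,0,0,0])

```text
time: 10.95
tool_pos: [554.9, 299.2, 159.1]
tcp_rot: [-90.2, 78.5, -172.1]
ft_force: [-0.6, 0.9, -0.7]
finger_gap: 29.7
```

```bash
python3 look.py w7; python3 - <<'E'
from h import *
from bench import snapshot
st,s=pickle.load(open('pics/w7.pkl','rb'));print(ch(st['tool_pos']).round(1),st['finger_gap'])
S=snapshot('side');a=cv2.resize(S['image'][270:340,250:350],None,fx=7,fy=7,interpolation=cv2.INTER_CUBIC)
cv2.imwrite('pics/c3.png',a[:,:,::-1])
E
```

```text
10.95 [554.9 299.2 159.1] [ -90.21   78.48 -172.08] [-0.56  0.93 -0.68] [22.1 25.2 72.5  2.8 93.4 13.8]
[[-0.198  0.97   0.141]
 [-0.027  0.139 -0.99 ]
 [-0.98  -0.2   -0.001]]
[105.7   1.4 159.1] 29.703074224582217
```

View pics/w7.png

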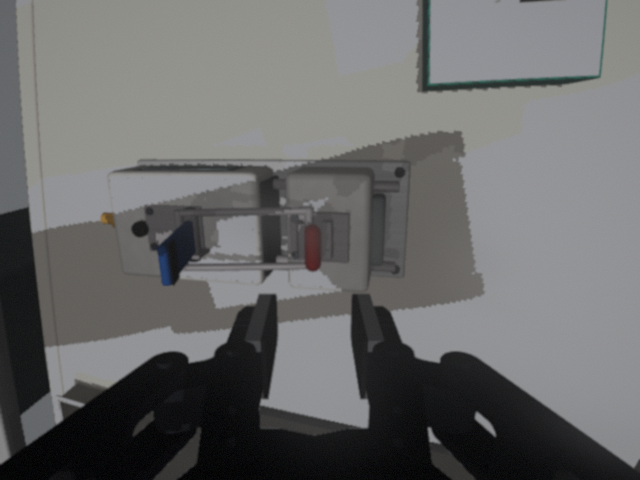

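View pics/c3.png

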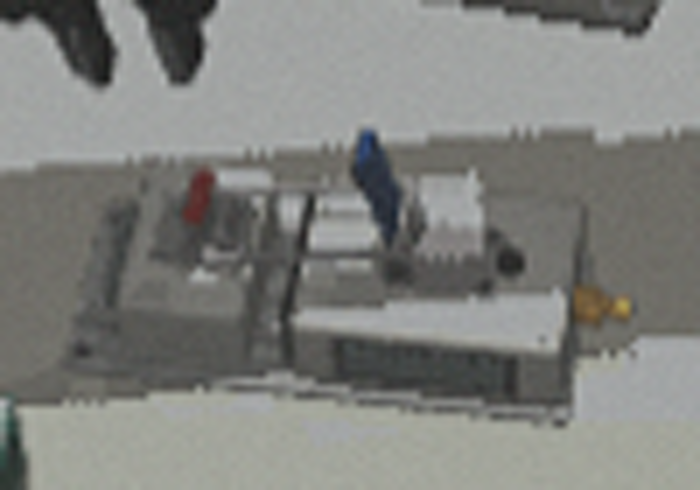

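Check where roll, bar and lever end are now by depth.

```bash
python3 - <<'E'
from h import *
st,s=pickle.load(open('pics/w7.pkl','rb'))
P=dmap(s,st); C=(P-O)@np.array([X,Y,Z]).T
c,b,m=redc(s); print(b)
hsv=cv2.cvtColor(s['image'],cv2.COLOR_RGB2HSV)
m=np.zeros(hsv.shape[:2],bool); m[215:280,298:330]=True; m&=((hsv[...,0]<8)|(hsv[...,0]>170))&(hsv[...,1]>85)
print('roll surf',np.median(C[m],0), np.percentile(C[m],[2,98],axis=0))
bl=(hsv[...,0]>105)&(hsv[...,0]<130)&(hsv[...,1]>90); bl[300:]=False; bl[:,:150]=False; bl[:,205:]=False
print('lever', bl.sum(), np.percentile(C[bl],[2,50,98],axis=0).round(1)); 
q=C[bl]; top=q[q[:,2]>np.percentile(q[:,2],90)]; print(top.mean(0))
for v in (215,219,222,240,260): print(v,[(u,*C[v,u].round(0).astype(int).tolist()) for u in range(284,336,3)])
E
```

```text
[306 228  14  42 478]
roll surf [88.46735006  0.25748334 80.87207779] [[ 84.67541624 -10.71821745  78.57629891]
 [ 92.08167559  13.56315704  82.6391298 ]]
lever 427 [[ 10.  -10.3  96.8]
 [ 14.4   0.8 121. ]
 [ 16.8  11.7 122.5]]
[ 16.71798171   2.18750733 126.35584291]
215 [(284, 66, 17, 62), (287, 68, 17, 61), (290, 68, 15, 55), (293, 71, 16, 56), (296, 73, 16, 56), (299, 74, 15, 54), (302, 77, 16, 56), (305, 79, 17, 60), (308, 82, 17, 60), (311, 83, 17, 58), (314, 84, 16, 55), (317, 86, 16, 54), (320, 88, 16, 54), (323, 90, 16, 55), (326, 92, 16, 55), (329, 94, 17, 56), (332, 96, 17, 55), (335, 98, 17, 55)]
219 [(284, 50, -1, 5), (287, 64, 10, 48), (290, 69, 13, 57), (293, 71, 13, 57), (296, 73, 13, 57), (299, 74, 12, 54), (302, 76, 13, 55), (305, 80, 14, 61), (308, 82, 15, 61), (311, 84, 15, 60), (314, 84, 13, 53), (317, 86, 13, 53), (320, 88, 13, 54), (323, 90, 13, 54), (326, 92, 13, 54), (329, 94, 13, 53), (332, 96, 14, 54), (335, 98, 14, 55)]
222 [(284, 50, -3, 6), (287, 64, 8, 48), (290, 68, 10, 53), (293, 70, 11, 56), (296, 73, 11, 57), (299, 76, 12, 60), (302, 77, 12, 59), (
[... 202 characters left out ...]
 55)]
240 [(284, 49, -19, 6), (287, 63, -5, 47), (290, 68, -3, 54), (293, 70, -2, 54), (296, 72, -2, 56), (299, 77, 2, 66), (302, 79, 2, 65), (305, 84, 7, 80), (308, 86, 7, 81), (311, 88, 8, 83), (314, 90, 7, 80), (317, 91, 7, 80), (320, 89, -1, 55), (323, 92, 1, 61), (326, 94, 1, 61), (329, 96, 2, 62), (332, 97, 0, 57), (335, 98, -1, 53)]
260 [(284, 54, -29, 24), (287, 57, -28, 26), (290, 66, -19, 49), (293, 68, -19, 48), (296, 72, -16, 55), (299, 74, -16, 54), (302, 76, -16, 55), (305, 84, -6, 80), (308, 86, -6, 81), (311, 88, -5, 82), (314, 90, -5, 81), (317, 91, -6, 79), (320, 92, -7, 75), (323, 90, -15, 54), (326, 92, -16, 53), (329, 96, -12, 61), (332, 97, -15, 54), (335, 99, -15, 53)]
```

>>> drive_tool(moves=[0,0,0,0,0,5.8,0,0,0,0,0,5.8,0,0,0,0,0,0,0,0,0,0,0,0], hand=0)

```text
time: 11.38
tool_pos: [551.4, 298.4, 156.1]
tcp_rot: [-83.4, 89.6, -165.2]
ft_force: [0.4, -0.3, 1.2]
finger_gap: 0.2
```

```bash
python3 - <<'E'
from h import *
from bench import sensors
st=sensors.sense();print(ch(st['tool_pos']).round(1),st['finger_gap'],delta(st,[46,1,140],0),delta(st,[46,1,105],0))
def face(r,q,t=3): return np.array([-r*np.cos(q)+t*np.sin(q),62+r*np.sin(q)+t*np.cos(q)])
for q in (1.8,1.6,1.4,1.2,1.0,.8,.6,.4,.3,.2,.1,0): print(q,(face(48,q)+[14.5,0]).round(1))
E
```

```text
[102.1   1.1 156.1] 0.15793876838114185 (array([ 1.65, -5.59,  0.01]), array([-0.01,  0.04,  0.38])) (array([ 5.15, -5.57,  0.01]), array([-0.01,  0.04,  0.38]))
1.8 [ 28.3 108.1]
1.6 [ 18.9 109.9]
1.4 [  9.3 109.8]
1.2 [-1.000e-01  1.078e+02]
1.0 [ -8.9 104. ]
0.8 [-16.8  98.5]
0.6 [-23.4  91.6]
0.4 [-28.5  83.5]
0.3 [-30.5  79.1]
0.2 [-31.9  74.5]
0.1 [-33.   69.8]
0 [-33.5  65. ]
```

>>> drive_tool(moves=[0.27,-0.93,0,0,0,0,0.27,-0.93,0,0,0,0,0.27,-0.93,0,0,0,0,0.27,-0.93,0,0,0,0,0.27,-0.93,0,0,0,0,0.27,-0.93,0,0,0,0,0.8,0,0,0,0,0,0.8,0,0,0,0,0,0.8,0,0,0,0,0,0.8,0,0,0,0,0,0,0,0,0,0,0])

```text
time: 12.3
tool_pos: [497.7, 290.2, 106.6]
tcp_rot: [-78.4, 89.7, -160.3]
ft_force: [-0.5, 0.7, -0.2]
finger_gap: 0.3
```

```bash
python3 look.py w8; python3 - <<'E'
from h import *
st,s=pickle.load(open('pics/w8.pkl','rb'));print(ch(st['tool_pos']).round(1),delta(st,[28,1,108],0))
E
```

```text
12.3 [497.7 290.2 106.6] [ -78.42   89.68 -160.31] [-0.47  0.69 -0.23] [25.1  9.4 96.5  0.  74.4 17. ]
[[-0.005  0.99   0.141]
 [-0.002  0.141 -0.99 ]
 [-1.    -0.005  0.001]]
[ 47.8   0.7 106.6] (array([-0.13, -1.98, -0.02]), array([-0.09,  0.06,  0.31]))
```

View pics/w8.png

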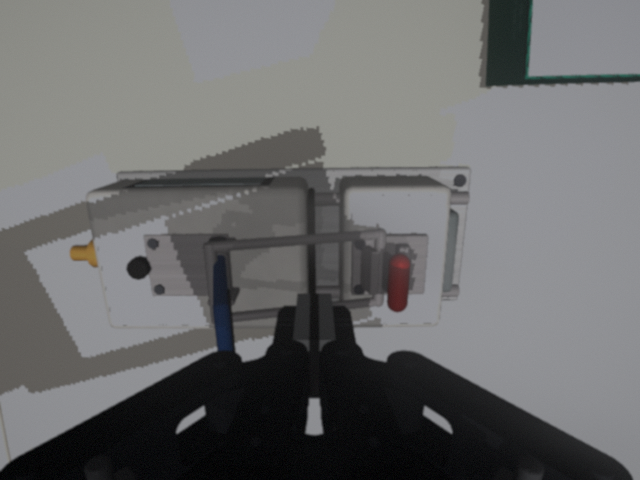

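```bash
python3 - <<'E'
from h import *
st,s=pickle.load(open('pics/w8.pkl','rb'))
P=dmap(s,st); T=(P-st['tool_pos'])@rot(st['tcp_rot'])
for v in (298,310,330,350,370,390,420): print(v,[(u,*T[v,u].round(0).astype(int).tolist()) for u in (190,205,220,235,250,265,280,290,300,306)])
E
```

```text
298 [(190, 58, -70, 22), (205, 57, -62, 22), (220, -8, -36, -11), (235, 43, -42, 15), (250, 58, -36, 22), (265, 57, -28, 22), (280, 58, -19, 22), (290, 59, -14, 22), (300, -8, -5, -11), (306, -7, -3, -10)]
310 [(190, 58, -71, 30), (205, 58, -63, 30), (220, -16, -34, -9), (235, 58, -45, 29), (250, 35, -32, 17), (265, 35, -25, 18), (280, -10, -13, -6), (290, -9, -9, -6), (300, -17, -5, -10), (306, -17, -3, -10)]
330 [(190, 107, -91, 72), (205, 108, -80, 72), (220, -15, -35, -1), (235, 108, -58, 72), (250, 108, -47, 72), (265, 108, -36, 72), (280, -24, -12, -6), (290, -24, -8, -6), (300, -31, -5, -10), (306, -30, -3, -10)]
350 [(190, 108, -93, 89), (205, 108, -81, 89), (220, -15, -36, 8), (235, -12, -31, 10), (250, 108, -48, 89), (265, 108, -37, 89), (280, -45, -10, -12), (290, -46, -7, -13), (300, -44, -4, -11), (306, -44, -2, -12)]
370 [(190, -54, -33, -12), (205, -54, -29, -11), (220, -53, -25, -11), (235, -53, -21, -11), (250, -46, -19, -6), (265, -53, -13, -11), (280, -53, -9, -11), (290, -54, -6, -12), (300, -53, -4, -11), (306, -46, -2, -6)]
390 [(190, -62, -31, -11), (205, -61, -27, -11), (220, -58, -24, -9), (235, -54, -21, -5), (250, -68, -15, -17), (265, -67, -11, -16), (280, -68, -8, -16), (290, -67, -6, -16), (300, -59, -4, -9), (306, -46, -2, 1)]
420 [(190, 108, -100, 155), (205, -51, -32, 8), (220, -58, -25, 2), (235, -77, -16, -16), (250, -77, -13, -16), (265, -77, -10, -16), (280, -77, -7, -17), (290, -78, -5, -17), (300, -51, -4, 8), (306, -47, -2, 11)]
```

>>> drive_tool(moves=[-0.03,-0.5,0,0,0,0,-0.03,-0.5,0,0,0,0,-0.03,-0.5,0,0,0,0,-0.05,-0.4,0,0,0,0,-0.05,-0.3,0,0,0,0,-0.05,-0.3,0,0,0,0])

```text
time: 12.85
tool_pos: [474.3, 287.6, 112.6]
tcp_rot: [113.2, 89.9, 31.4]
ft_force: [4.5, -0.1, -1.3]
finger_gap: -0.1
```

>>> drive_tool(moves=[-0.02,-0.3,0,0,0,0,-0.02,-0.3,0,0,0,0,0,-0.3,0,0,0,0])

```text
time: 13.1
tool_pos: [466.1, 286.4, 113.5]
tcp_rot: [104.9, 89.9, 23.0]
ft_force: [5.9, 0.4, 3.0]
finger_gap: 0.1
```

>>> drive_tool(moves=[0.02,-0.3,0,0,0,0,0.04,-0.3,0,0,0,0,0.06,-0.3,0,0,0,0])

```text
time: 13.35
tool_pos: [458.1, 285.3, 113.3]
tcp_rot: [100.9, 89.8, 19.0]
ft_force: [6.4, -1.7, 9.0]
finger_gap: 0.0
```

```bash
python3 look.py w9; python3 - <<'E'
from h import *
st,s=pickle.load(open('pics/w9.pkl','rb'));print(ch(st['tool_pos']).round(1))
E
```

```text
13.35 [458.1 285.3 113.3] [100.86  89.77  18.98] [ 6.41 -1.66  8.99] [ 26.5   3.  102.6  -0.   74.1  18.4]
[[ 0.004  0.99   0.141]
 [ 0.001  0.141 -0.99 ]
 [-1.     0.004 -0.001]]
[  7.9   1.4 113.3]
```

View pics/w9.png

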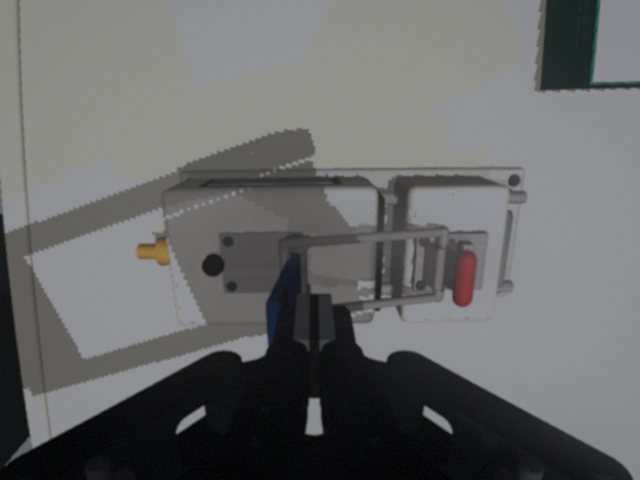

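>>> drive_tool(moves=[-0.4,0.1,0,0,0,0,0,-0.1,0,0,0,0,0,0,0,0,0,0])

```text
time: 13.65
tool_pos: [457.2, 285.2, 116.3]
tcp_rot: [110.4, 89.9, 28.5]
ft_force: [4.8, -0.6, 4.4]
finger_gap: -0.1
```

```bash
python3 look.py w10; python3 - <<'E'
from h import *
from bench import snapshot
st,s=pickle.load(open('pics/w10.pkl','rb'));print(ch(st['tool_pos']).round(1))
S=snapshot('side');a=cv2.resize(S['image'][265:340,260:350],None,fx=8,fy=8,interpolation=cv2.INTER_CUBIC)
cv2.imwrite('pics/c4.png',a[:,:,::-1])
P=dmap(s,st); C=(P-O)@np.array([X,Y,Z]).T
hsv=cv2.cvtColor(s['image'],cv2.COLOR_RGB2HSV)
bl=(hsv[...,0]>105)&(hsv[...,0]<130)&(hsv[...,1]>90); bl[350:]=False; bl[:200]=False
q=C[bl]; q=q[(abs(q[:,1])<15)&(q[:,2]>55)&(q[:,2]<135)]
print(len(q),np.percentile(q,[2,50,98],axis=0).round(1)); A=np.polyfit(q[:,2],q[:,0],1); print(A, np.arctan2(1,-A[0]))
E
```

```text
13.65 [457.2 285.2 116.3] [110.38  89.9   28.5 ] [ 4.77 -0.57  4.37] [ 26.5   2.8 102.5   0.   74.6  18.4]
[[ 0.002  0.99   0.141]
 [ 0.001  0.141 -0.99 ]
 [-1.     0.002 -0.001]]
[  7.    1.5 116.3]
687 [[-9.800e+00 -4.800e+00  7.730e+01]
 [-6.200e+00  9.100e+00  1.159e+02]
 [-1.000e-01  1.190e+01  1.271e+02]]
[-0.17162269 13.1951314 ] 1.4008294785429567
```

View pics/c4.png

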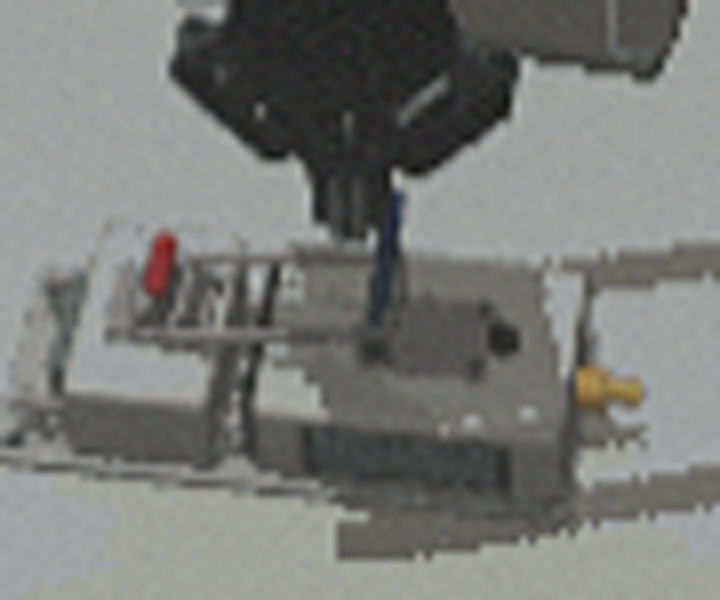

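>>> drive_tool(moves=[0.1,-0.33,0,0,0,0,0.13,-0.33,0,0,0,0,0.14,-0.33,0,0,0,0])

```text
time: 14.0
tool_pos: [448.3, 284.2, 113.7]
tcp_rot: [110.1, 89.8, 28.2]
ft_force: [5.2, -0.6, 7.9]
finger_gap: -0.1
```

>>> drive_tool(moves=[0.14,-0.32,0,0,0,0,0.14,-0.32,0,0,0,0,0.15,-0.32,0,0,0,0])

```text
time: 14.25
tool_pos: [438.4, 282.9, 109.2]
tcp_rot: [114.7, 89.8, 32.8]
ft_force: [3.4, 0.7, 7.7]
finger_gap: 0.0
```

```bash
python3 - <<'E'
from h import *
from bench import sensors
st=sensors.sense();c=ch(st['tool_pos']);k=c-[13,0,62];print(c.round(1),st['ft_force'],'q~',np.arctan2(k[2],-k[0])-3/np.hypot(k[0],k[2]),'r',np.hypot(k[0],k[2]),delta(st,[-21,1,101.4],0))
E
```

```text
[-11.9   1.9 109.2] [3.38290017 0.6627081  7.67021947] q~ 1.0284703769406143 r 53.34319354354335 (array([ 0.77, -0.91,  0.09]), array([-0.08, -0.08, -0.18]))
```

>>> drive_tool(moves=[0.22,-0.3,0.03,0,0,0,0.24,-0.29,0.03,0,0,0,0.24,-0.28,0,0,0,0])

```text
time: 14.5
tool_pos: [429.5, 281.1, 102.1]
tcp_rot: [123.9, 89.8, 42.0]
ft_force: [2.8, 1.8, 9.4]
finger_gap: -0.2
```

>>> drive_tool(moves=[0.25,-0.25,0,0,0,0,0.25,-0.24,0,0,0,0,0.26,-0.23,0,0,0,0])

```text
time: 14.75
tool_pos: [421.9, 280.0, 94.2]
tcp_rot: [135.2, 89.9, 53.3]
ft_force: [-0.4, 0.1, 8.8]
finger_gap: 0.2
```

```bash
cat > lv.py <<'E'
from h import *
from bench import sensors
st=sensors.sense();c=ch(st['tool_pos']);k=c-[13,0,62];print(st['time'],c.round(1),st['ft_force'],'q~',np.arctan2(k[2],-k[0])-3/np.hypot(k[0],k[2]),'r',np.hypot(k[0],k[2]))
E
python3 lv.py
```

```text
14.75 [-28.6   1.4  94.2] [-0.42728302  0.10966124  8.79370849] q~ 0.6011278285958618 r 52.64362394327341
```

>>> drive_tool(moves=[0.29,-0.19,0,0,0,0,0.3,-0.18,0,0,0,0,0.3,-0.16,0,0,0,0])

```text
time: 15.0
tool_pos: [415.6, 278.9, 84.3]
tcp_rot: [-122.3, 89.9, 155.8]
ft_force: [-1.1, 0.2, 4.2]
finger_gap: -0.4
```

>>> drive_tool(moves=[0.25,-0.11,0,0,0,0,0.25,-0.1,0,0,0,0,0.25,-0.08,0,0,0,0,0.25,-0.06,0,0,0,0])

```text
time: 15.33
tool_pos: [411.7, 277.7, 72.9]
tcp_rot: [-79.8, 89.9, -161.7]
ft_force: [0.5, 0.4, 0.8]
finger_gap: 0.4
```

```bash
python3 lv.py
```

```text
15.3333 [-39.1   0.6  72.9] [0.52464212 0.41388756 0.79625596] q~ 0.14955509718991655 r 53.209896810943306
```

Force is gone; the lever has likely snapped. I ease down until light contact to confirm.

>>> drive_tool(moves=[0.25,0,0,0,0,0,0.2,0,0,0,0,0,0.15,0,0,0,0,0,0,0,0,0,0,0])

```text
time: 15.67
tool_pos: [412.0, 277.8, 67.0]
tcp_rot: [-81.7, 89.9, -163.6]
ft_force: [0.2, -1.0, 0.5]
finger_gap: -0.1
```

>>> drive_tool(moves=[0.15,0,0,0,0,0,0.1,0,0,0,0,0,0,0,0,0,0,0])

```text
time: 15.92
tool_pos: [412.4, 278.0, 65.1]
tcp_rot: [-92.3, 89.9, -174.2]
ft_force: [-1.0, 0.2, -0.1]
finger_gap: 0.2
```

```bash
python3 lv.py
```

```text
15.9167 [-38.4   0.8  65.1] [-1.00086231  0.23944017 -0.13309702] q~ 0.0026533530381481416 r 51.46572532999376
```

>>> drive_tool(moves=[0.1,0,0,0,0,0,0.1,0,0,0,0,0,0,0,0,0,0,0])

```text
time: 16.17
tool_pos: [412.6, 278.2, 64.9]
tcp_rot: [-90.8, 89.9, -172.7]
ft_force: [-7.9, -4.0, 18.1]
finger_gap: -0.2
```

>>> drive_tool(moves=[-0.5,0,0,0,0,0,-1,0,0,0,0,0,-2,0,0,0,0,0,-2.5,0,0,0,0,0,-2.5,0,0,0,0,0,-2.5,0,0,0,0,0,-2.5,0,0,0,0,0,-2,0,0,0,0,0,0,0,0,0,0,0,0,0,0,0,0,0])

```text
time: 17.0
tool_pos: [413.4, 278.5, 220.1]
tcp_rot: [123.6, 89.9, 41.8]
ft_force: [0.4, 0.6, -0.1]
finger_gap: -0.0
```

```bash
python3 look.py w11; python3 - <<'E'
from h import *
from bench import snapshot
S=snapshot('side');a=cv2.resize(S['image'][265:340,260:350],None,fx=8,fy=8,interpolation=cv2.INTER_CUBIC)
cv2.imwrite('pics/c5.png',a[:,:,::-1])
st,s=pickle.load(open('pics/w11.pkl','rb'));P=dmap(s,st); C=(P-O)@np.array([X,Y,Z]).T
hsv=cv2.cvtColor(s['image'],cv2.COLOR_RGB2HSV)
bl=(hsv[...,0]>105)&(hsv[...,0]<130)&(hsv[...,1]>90)
q=C[bl]; q=q[(abs(q[:,1])<15)&(q[:,2]>50)&(abs(q[:,0])<90)]
A=np.polyfit(q[:,0],q[:,2],1);print(len(q),np.percentile(q,[2,50,98],axis=0).round(1),'slope',A)
m=((hsv[...,0]<8)|(hsv[...,0]>170))&(hsv[...,1]>85); q=C[m];q=q[(abs(q[:,1])<25)&(q[:,2]>50)&(q[:,0]>40)&(q[:,0]<120)];print('roll',len(q),np.median(q,0))
E
```

```text
17.0 [413.4 278.5 220.1] [123.63  89.87  41.76] [ 0.38  0.56 -0.08] [ 28.   -8.3 102.1   0.   86.   19.9]
[[ 0.002  0.99   0.141]
 [ 0.002  0.141 -0.99 ]
 [-1.     0.002 -0.001]]
1926 [[-88.9  -7.9 271.3]
 [-64.8  10.2 295.8]
 [ 10.5  13.2 307.5]] slope [-4.93747467e-02  2.91177836e+02]
roll 393 [70.65808951  2.66060118 82.17566862]
```

View pics/w11.png

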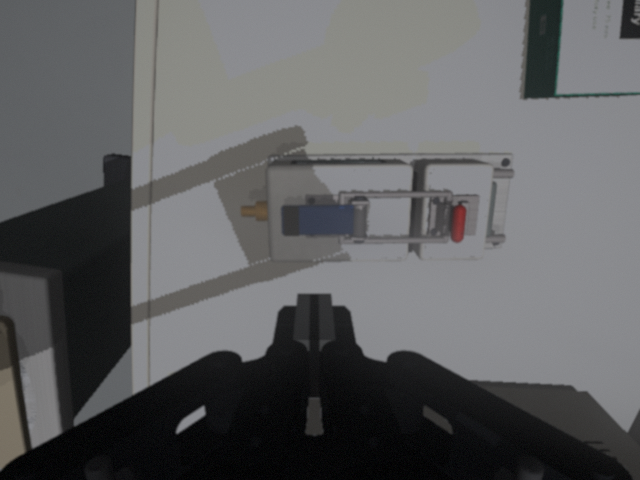

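View pics/c5.png

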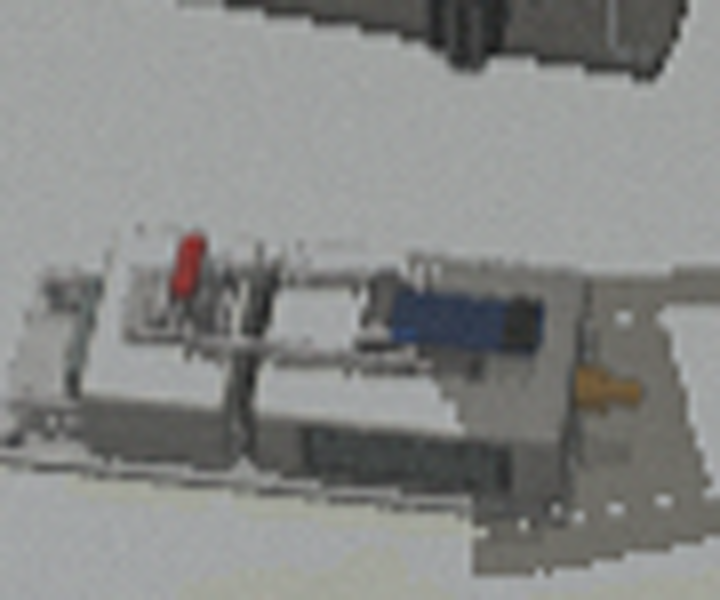

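```bash
python3 - <<'E'
from h import *
st,s=pickle.load(open('pics/w11.pkl','rb'));P=dmap(s,st); C=(P-O)@np.array([X,Y,Z]).T
q=C[208:230,288:352].reshape(-1,3);q=q[q[:,2]>60];A=np.polyfit(q[:,0],q[:,2],1);print(len(q),q.min(0),q.max(0),A)
for v in (203,212,222): print(v,[(u,*C[v,u].round(0).astype(int).tolist()) for u in range(404,500,4)])
from bench import sensors
print(sensors.sense()['time'])
E
```

```text
1408 [-57.80636417  -8.46466003  61.83977739] [ -7.78547734  76.69016834 362.04529687] [-2.78789286e-02  6.41233542e+01]
203 [(404, 37, 10, 49), (408, 40, 10, 48), (412, 44, 9, 44), (416, 52, 6, 28), (420, 53, 8, 39), (424, 54, 10, 48), (428, 57, 10, 48), (432, 58, 11, 54), (436, 61, 11, 56), (440, 64, 12, 57), (444, 66, 12, 59), (448, 69, 13, 61), (452, 75, 11, 54), (456, 78, 11, 53), (460, 79, 12, 59), (464, 82, 12, 60), (468, 86, 12, 59), (472, 91, 11, 55), (476, 94, 11, 54), (480, 100, 10, 49), (484, 103, 10, 50), (488, 107, 10, 49), (492, -37, 77, 362), (496, 135, 1, 5)]
212 [(404, 37, 2, 49), (408, 40, 3, 50), (412, 45, 1, 44), (416, 52, -2, 30), (420, 53, 0, 41), (424, 54, 2, 49), (428, 57, 3, 50), (432, 58, 4, 55), (436, 62, 4, 56), (440, 64, 5, 59), (444, 65, 6, 64), (448, 68, 6, 66), (452, 66, 9, 79), (456, 68, 10, 82), (460, 71, 11, 84), (464, 74, 10, 83), (468, 86, 5, 61), (472, 92, 3, 53), (476, 95, 4, 54), (480, 101, 2, 48), (484, 105, 2, 48), (488, 108, 2, 48), (492, 116, 0, 38), (496, 136, -8, 4)]
222 [(404, 37, -6, 50), (408, 41, -7, 48), (412, 45, -7, 45), (416, 52, -11, 32), (420, 53, -8, 43), (424, 54, -6, 50), (428, 57, -6, 52), (432, 60, -5, 54), (436, 63, -5, 54), (440, 64, -3, 60), (444, 66, -2, 65), (448, 69, -2, 64), (452, 67, 2, 79), (456, 69, 3, 83), (460, 72, 3, 82), (464, 75, 2, 81), (468, 90, -5, 54), (472, 93, -5, 54), (476, 96, -5, 55), (480, 102, -6, 49), (484, 106, -6, 49), (488, 115, -9, 37), (492, 119, -10, 36), (496, 137, -18, 5)]
17.1
```

```bash
python3 - <<'E'
from h import *
from bench import r,sensors
st,s=pickle.load(open('pics/w11.pkl','rb'));P=dmap(s,st); C=(P-O)@np.array([X,Y,Z]).T
q=C[208:230,288:352].reshape(-1,3);q=q[(q[:,2]>60)&(q[:,2]<70)];A=np.polyfit(q[:,0],q[:,2],1);print(A,-np.arctan(A[0]))
if abs(A[0])<.06: print(r.hand_in()); 
print(sensors.sense()['time'])
E
```

```text
[-1.41086773e-02  6.39420993e+01] 0.014107741273853934
the job is handed in; nothing more can be done
None
the job is handed in; nothing more can be done
```

The chamber is latched shut and the job is handed in. My last checks all agreed, but the hand-in reports no verdict.

- **Hooking the loop:** I gripped the loop by its red roll and lowered the bar through the keeper mouth. I felt for the hook (up to 9 N) and then the slot floor (about 5 N), and released it. A picture afterwards showed the bar seated behind the hook with its centre about 58 mm up. The lever was still open at about 1.8 rad.
- **Closing the lever:** With closed fingers I swung the blue lever over, meeting about 11 N at most. It snapped flat by itself. I then touched it from above to confirm (the reading was about 20 N) and backed off to clear air.
- **Last checks:**
  - The lever lies flat, with its depth reading at about 0.01 rad.
  - The keeper and cap moved in by about 10 mm, so the cap stands at roughly 4 mm.
  - The roll came in with the cap, and in the pictures the loop was still hooked in the keeper.
  - I did not measure how far the bar ended up from the nominal seat.
  - I saw no contact with the other things on the bench, but did not measure their positions again.
- **Rub on the way:** Near upright, the finger shoulder rubbed the lever's end with about 9 N upward, so I raised the tool 4 mm and carried on.

The whole job took about 17 s of the 64 s allowed.

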